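# Pin the hinged cap on a furnace tube clamp

### The arm

A 6-joint arm with a two-finger parallel gripper is mounted at the origin on the work surface. World frame = base frame: x ahead of the robot, y to its left, z up, the work surface at z = 0. Lengths are in m, angles in degrees, forces in N, time in s.
With the tool pointing down it reaches from about 0.35 to 0.875 m from the base axis. Payload 4.2 kg.
Tool frame: the origin (TCP) lies at the centre of the arm's flange, where the gripper is bolted on; the fingertips stand 182 mm ahead of it and the grasp point (between the pads) lies 164 mm ahead of it; x points along the fingers, z is the direction in which the jaws open and shut, and the axes are right-handed (so a half turn about x gives the same grasp; the last joint's range is limited). The gripper opens to 87 mm and grips with 3 to 60 N. Pads are 19 mm wide; open, the fingers measure 117 mm over their backs; the gripper's body (75 mm by 190 mm) begins 51 mm behind the grasp point.
Start: joints at [87.181, 22.042, 0.453, 0, -68.411, -14.817], TCP at [0.189, 0.596, 0.405] pointing down, gripper open.
Joint ranges: [-179.83, 179.83], [-69.29, 118.12], [-61.27, 80.66], [-181.25, 117.63], [-171.15, -9.14], [-177.46, 177.46]. Speed limits (degrees/s): [159.86, 159.86, 180, 180, 180, 180].

### API

Orientations are given as [roll, pitch, yaw] about the fixed x, y, z axes, in that order (R = Rz(yaw) Ry(pitch) Rx(roll)).
In Python, from cell import ctrl gives the robot as it stands.
- The arm moves only by the shell command python3 -m creep 'ROWS' [FORCE]. ROWS is JSON, a list of rows, each a list of 3 entries, a list of its own where there are three numbers: the shift along the tool's x, y, z in m, then the turn, a rotation vector about the tool's x, y, z in degrees, then the opening, from 0 (shut) to 1 (fully open). A call has 1 to 5 rows; each row shifts and turns the commanded pose from where the row before left it, along the tool's axes as they then stand; what a row does not reach is not made up. A row lasts 1/12 s, in which the tool goes at most 41.7 mm and 7.16 degrees, less where a joint would pass 70% of its speed; a pose out of reach is approached as far as the arm can. A call with a gripper value outside its range is refused whole. The fingers move at their own pace and stop on an object; FORCE is the grip in N (left out, the last holds). Time passes only in rows, so rows that do not move let the fingers close. It gives the time, the measured TCP pose, the force and the opening at its end, in the units of the state.
- ctrl.get_obs(): the state, without advancing time (a new reading comes with each control period).
- ctrl.camera(name): name is "scene" or "top" or "wrist"; returns the picture (400x640x3 uint8, red, green, blue); there is no depth.
- ctrl.get_calibration(name): a dict with "fx", "fy", "cx", "cy" (pixels), "k1" (the pictures are not rectified: a ray, as slopes to the right and down, at radius r is drawn at 1 + k1 r^2 times it, then the intrinsics apply), "R" (3x3) and "t" (3): a world point X has camera coordinates R X + t. Camera axes: x right, y down, z forward; pixel columns grow to the right and rows downward; lengths in m; the calibration is good to about 2 mm. A picture is of the moment at which its call begins: read the wrist's pose just before it. get_calibration takes no time and is no camera call; for the wrist camera it gives the pose at the moment of the call.
- ctrl.finish_job(): hands the job in, once; it reports no verdict.
The state is a dict: "t": time; "joints": joint angles; "qvel": joint speeds; "joint_torque": joint torques, N m; "tool_pos": TCP position; "orientation": TCP orientation; "contact_force": force on the tool from outside, world axes, zero at the start; "ft_torque": the same for the moment, N m; "gripper_width": finger opening in m.
Only numpy, scipy, OpenCV 4.12 (cv2) and the standard library are available. Lean on these libraries where they do the work, as an engineer would, in place of code of your own. Each camera call takes 0.05 s, during which the arm holds its last target.

### The job

Set the loose half of the tube clamp down over the end of the furnace's quartz tube, flat on the stand's saddle with its knuckle between the two ears on the far side, and let go of it. Then take the hinge pin from its rest block and push it by its grip through ear, knuckle and ear until its collar is fully home against the near ear, and let go. The ears are on slack screws, so find the bore by feel and bring it into line, gently (never more than 30 N between pin and clamp, or between cap and tube), and leave the other things on the bench undisturbed.

Things in the scene. Friction and masses are not known exactly. Their poses are not given: they have to be found in the camera images.
- stand: Fixed tube stand (all sizes mm). Origin: on the bench under the clamp; z up, y along the tube towards the furnace, x away from the robot. Its column carries the lower clamp half, a saddle with flat tops at z 200 (the tube's axis height), x -60 to -27 and 27 to 36, y -20 to 20. On a wing behind it stand the two hinge ears, see hinge.
- hinge (a point): Fixed point of the stand at x 68, y -22.5, z 214, same axes: mouth of the near ear's bore when the ears are mid-slot. Two steel ears, 38 wide (x), y -22.5 to -12.5 and 12.5 to 22.5, top z 227, bore 11.2 along y. They are one bracket on slack screws: it slides along x only, 9.5 either way, under about 2.5 N, stays where left and starts unknown, within 9 of mid-slot; no reading shows it.
- furnace: White split tube furnace, lid open, y 170 to 570 in the stand's frame; same origin and axes as the stand and fixed to it. It carries the quartz tube, diameter 50, axis along y at x 0, z 200, near end at y -26.
- cap: Loose upper clamp half, bare aluminium, about 0.24 kg, standing on its split faces. Origin: middle of its underside. Half shell along y, bore 53, outside 67, 40 long; front lug to x -58; knuckle at the back, see cap_bore; grip rib on top, see cap_rib. Seated, it has the stand's axes and its origin is at x 0, y 0, z 200 of the stand, with 1.5 play in x and 2.5 in y.
- cap_rib (a point): Centre of the top of the cap's upright grip rib, 60 above its underside. The rib is 14 thick (x), 36 long (y) and rises 26 above the shell.
- cap_bore (a point): Mouth, at the -y end, of the bore in the cap's knuckle: x 68, y -10, z 14 of the cap, same axes. Knuckle: x 56 to 80, y -10 to 10, z 2 to 26, bore 11.2 along y.
- rest: Fixed steel block 40 x 44 x 38 high with a groove along its y in which the pin's shank lies. Origin: centre of its underside.
- pin: Hinge pin, 70 g, lying level, axis 36 above the bench. Origin: on its axis, at the bearing face of the collar; y along the axis towards the tip. Shank diameter 10, y 0 to 56, tip chamfered 1 over 1.5; collar diameter 22, y -4 to 0; black square grip 16 x 16, y -46 to -4, overhanging the block. Home, its collar touches the near ear: origin at y -22.5 of the stand.
- pin_tip (a point): End of the pin's shank, 56 along y from the pin's origin.
- dowel: plain steel dowel, 8 x 45, no grip, on the bench: leave it
- oring: black rubber O-ring, 62 across: leave it
- flange: loose steel flange ring, 88 across, 14 high: leave it
- wrench: spanner, 180 long: leave it
- driver: screwdriver, 200 long: leave it
- paste: small jar, 48 across, 60 high: leave it
Things that resemble listed ones, but are neither listed nor needed, are in the scene too. Several things look just like the cap: the one meant starts farthest to the robot's left.

How it is judged (in metres and radians):
On the way, in this order (a step that is already met when the one before it is completed fails the run):
1. the cap is seated on the saddle with its knuckle between the ears, and let go (x of cap_bore in the frame of stand between 0.064 and 0.072 m and y of cap_bore in the frame of stand between -0.014 and -0.006 m and z of cap_bore in the frame of stand between 0.2115 and 0.2165 m and x of cap in the frame of stand between -0.004 and 0.004 m and angle between cap's own z axis and vertical below 0.06 rad and contact force between the fingers and cap below 0.1 N), for 0.2 s.
2. with the cap seated, the pin's tip is inside the near ear's bore (x of cap_bore in the frame of stand between 0.064 and 0.072 m and y of cap_bore in the frame of stand between -0.014 and -0.006 m and z of cap_bore in the frame of stand between 0.2115 and 0.2165 m and x of cap in the frame of stand between -0.004 and 0.004 m and angle between cap's own z axis and vertical below 0.06 rad and y of pin_tip in the frame of stand between -0.0185 and -0.011 m and z of pin_tip in the frame of stand between 0.2115 and 0.2165 m and x of pin_tip in the frame of stand between 0.055 and 0.081 m), for 0.02 s.
At the end, for the whole second after the job is handed in: The cap lies flat on the saddle (knuckle within 4 mm of its place, tilt under 0.06 rad), the pin is through its knuckle (both ends within 2.1 mm of the bore's axis) with its collar within 2 mm of the near ear, and cap and pin are at rest and released (all of step 1 and contact force between the fingers and pin below 0.1 N and x of pin in the frame of cap between 0.0659 and 0.0701 m and z of pin in the frame of cap between 0.0119 and 0.0161 m and x of pin_tip in the frame of cap between 0.0659 and 0.0701 m and z of pin_tip in the frame of cap between 0.0119 and 0.0161 m and y of pin in the frame of stand between -0.0245 and -0.0208 m and linear speed of each of pin, cap below 0.02 m/s); the robot touches nothing.
It fails at once if the pin is pushed against the clamp with more than 30 N (contact force between pin and stand above 30 N or contact force between pin and cap above 30 N).
It fails at once if the cap is pressed against the quartz tube with more than 30 N (contact force between cap and furnace above 30 N).
It fails at once if the cap is dropped (falls free faster than 0.5 m/s, a drop of over 12 mm) (linear speed of cap above 0.5 m/s and contact force between the fingers and cap below 0.1 N).
It fails at once if another thing on the bench is moved by more than 20 mm (distance of any of dowel, oring, flange, wrench, driver, paste from where it was at the start of the episode above 0.02 m).
It also fails if it takes over 67 s, if anything falls off the work surface, if the arm or the gripper's body presses on something with over 40 N, if the wrist force passes 120 N, or if a joint passes its speed limit or range.

## Working session

There is one attempt and no reset: what is moved stays moved. The work goes in short steps, Python scripts to look and compute and a shell command to move; the robot and the scene stay as the last step left them, time stands still between calls to the robot, and variables do not carry over. Pictures are saved under pics/ and viewed, and the job is handed in when it is done.

```bash
ls -la; mkdir -p pics; python3 - <<'E'
from cell import ctrl
import cv2,json
o=ctrl.get_obs();print(o)
for n in ("scene","top","wrist"):
    c=ctrl.get_calibration(n);print(n,c)
    im=ctrl.camera(n);cv2.imwrite(f"pics/{n}0.png",im[:,:,::-1])
E
```

```text
total 12
drwxr-xr-x  3 agent agent 4096 Dec  6 15:38 .
drwxr-xr-x 23 root  root  4096 Dec  6 15:38 ..
drwxr-xr-x  2 agent agent 4096 Dec  6 15:38 pics
{'t': 0.0, 'joints': array([ 8.71823848e+01,  2.20914339e+01,  3.80659520e-01, -2.89133119e-02,
       -6.84125591e+01, -1.48161322e+01]), 'qvel': array([ 0.05238357,  0.05625799, -0.05992897,  0.01291057, -0.07424402,
        0.177118  ]), 'joint_torque': array([-5.07312998e-04, -3.90671504e+01,  1.87405050e+01,  4.21993867e+00,
        1.10202871e-02, -1.94159174e-04]), 'tool_pos': array([0.18924088, 0.59544968, 0.4036583 ]), 'orientation': array([   2.52911358,   89.87377269, -105.11530051]), 'contact_force': array([ 0.53775191,  0.6276833 , -0.64759038]), 'ft_torque': array([-0.03074925, -0.02298099,  0.0377148 ]), 'gripper_width': 0.08696204363493158}
scene {'fx': 508.5499472061537, 'fy': 508.5499472061537, 'cx': 325.5233731885662, 'cy': 196.5002990830368, 'k1': -0.11846728195050978, 'R': array([[-0.38689039,  0.92193277,  0.01886241],
       [ 0.5570576 ,  0.24997322, -0.79195973],
       [-0.73484872, -0.29589417, -0.6102819 ]]), 't': array([ 0.31010598, -0.13779551,  1.70208868])}
top {'fx': 461.0535747960356, 'fy': 461.0535747960356, 'cx': 325.8416417441844, 'cy': 205.63161346784693, 'k1': 0.039173451102124834, 'R': array([[ 0.00364057, -0.99992406,  0.01177368],
       [-0.99403626, -0.00490185, -0.1089398 ],
       [ 0.10898924, -0.01130686, -0.99397862]]), 't': array([-0.1340322 ,  0.50353028,  1.14136352])}
wrist {'fx': 322.19423936817236, 'fy': 322.19423936817236, 'cx': 320.8824639017949, 'cy': 196.64404143939973, 'k1': -0.04122899270562157, 'R': array([[-0.30410466, -0.95263604,  0.00222124],
       [-0.92320241,  0.29528228,  0.24597903],
       [-0.23498438,  0.07275271, -0.96927261]]), 't': array([ 0.62320909, -0.03082408,  0.3891854 ])}
```

View pics/scene0.png

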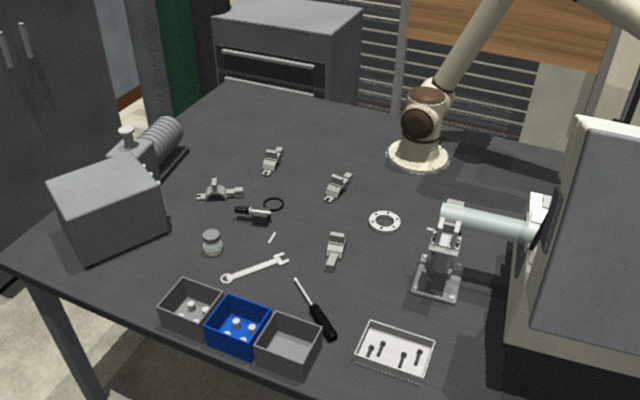

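View pics/top0.png

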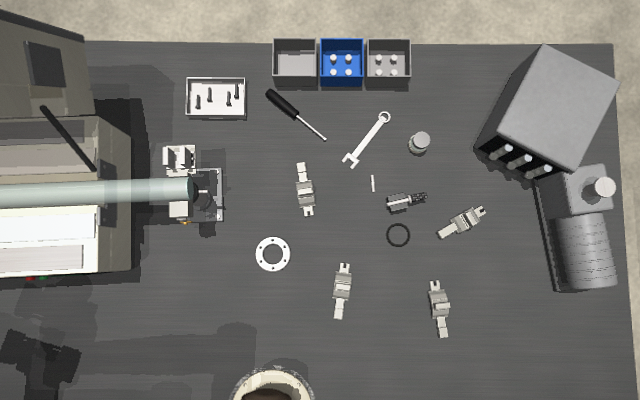

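View pics/wrist0.png

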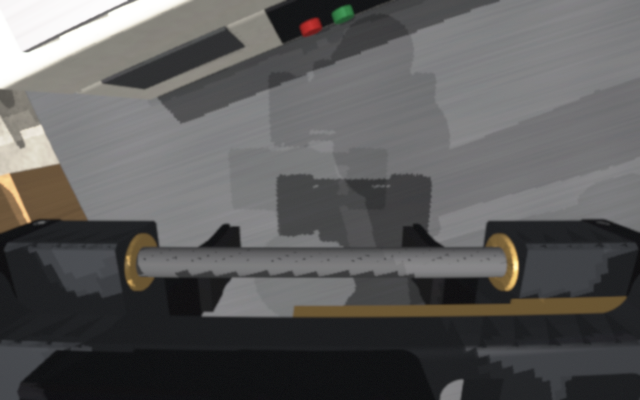

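```bash
cat > h.py <<'E'
import numpy as np, cv2
from cell import ctrl
from scipy.spatial.transform import Rotation as Ro
def cal(n): return ctrl.get_calibration(n)
def proj(c,X):
    X=np.atleast_2d(X); p=X@np.array(c['R']).T+c['t']; s=p[:,:2]/p[:,2:]; r2=(s**2).sum(1,keepdims=True)
    s=s*(1+c['k1']*r2); return s*[c['fx'],c['fy']]+[c['cx'],c['cy']]
def ray(c,uv):
    d=(np.array(uv,float)-[c['cx'],c['cy']])/[c['fx'],c['fy']]; s=d.copy()
    for _ in range(30): s=d/(1+c['k1']*(s@s))
    R=np.array(c['R']); return -R.T@c['t'], R.T@np.array([s[0],s[1],1.])
def atz(c,uv,z):
    o,d=ray(c,uv); return o+d*(z-o[2])/d[2]
def tri(lst):
    A=np.zeros((3,3));b=np.zeros(3)
    for c,uv in lst:
        o,d=ray(c,uv);d=d/np.linalg.norm(d);P=np.eye(3)-np.outer(d,d);A+=P;b+=P@o
    X=np.linalg.solve(A,b); return X
def crop(src,dst,x0,y0,x1,y1,s):
    im=cv2.imread(src)[y0:y1,x0:x1]; cv2.imwrite(dst,cv2.resize(im,None,fx=s,fy=s,interpolation=cv2.INTER_CUBIC))
def toolR(o):
    return Ro.from_euler('xyz',o['orientation'],degrees=True).as_matrix()
E
python3 - <<'E'
from h import *
crop('pics/top0.png','pics/t_cap.png',270,140,350,240,6)
crop('pics/top0.png','pics/t_stand.png',150,130,250,240,5)
crop('pics/top0.png','pics/t_pin.png',370,180,450,230,8)
crop('pics/scene0.png','pics/s_cap.png',300,220,370,280,8)
crop('pics/scene0.png','pics/s_stand.png',400,190,500,310,5)
crop('pics/scene0.png','pics/s_pin.png',220,190,300,240,8)
c=cal('top')
for p in [(305,190),(342,290),(440,305),(462,222),(403,202),(190,190)]: print(p,atz(c,p,0.03))
E
```

```text
(305, 190) [ 0.54360992 -0.07874738  0.03      ]
(342, 290) [ 0.29352969 -0.1727146   0.03      ]
(440, 305) [ 0.25822232 -0.41494124  0.03      ]
(462, 222) [ 0.46405452 -0.47562881  0.03      ]
(403, 202) [ 0.51415019 -0.32763453  0.03      ]
(190, 190) [0.54193046 0.21133217 0.03      ]
```

View pics/t_cap.png

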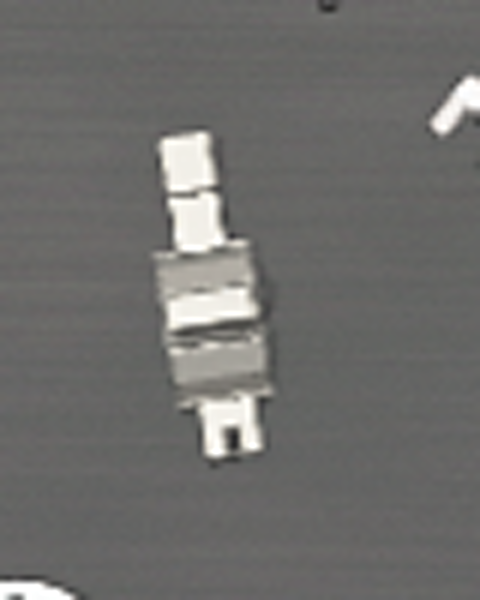

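View pics/s_cap.png

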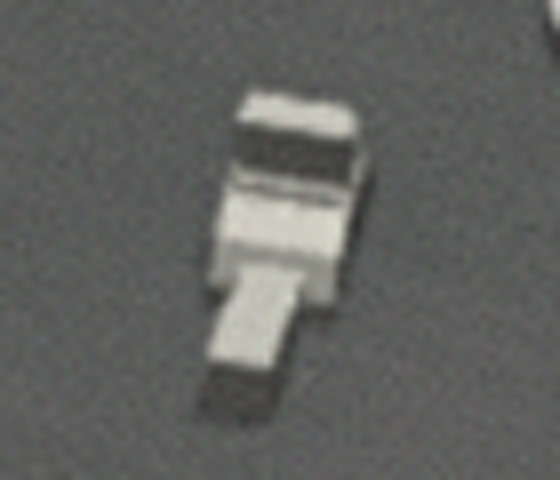

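View pics/t_pin.png

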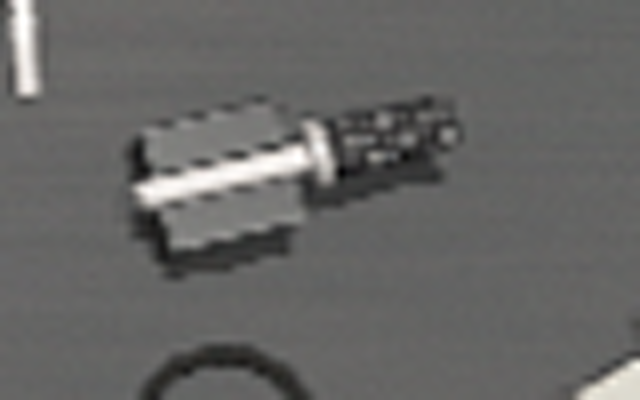

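View pics/s_pin.png

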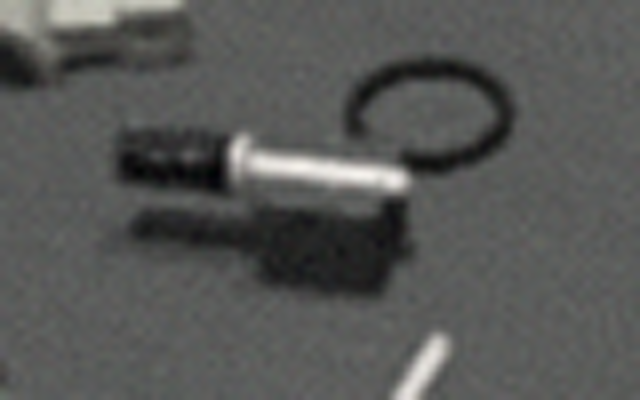

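View pics/t_stand.png

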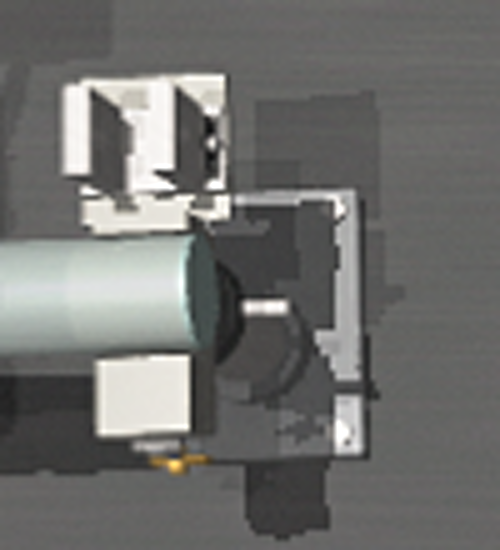

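View pics/s_stand.png

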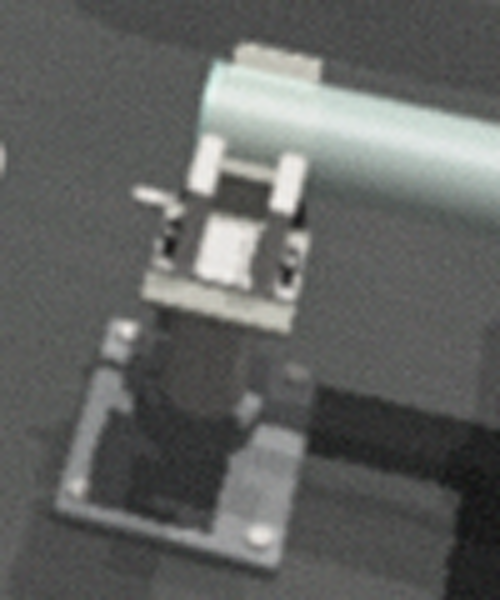

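```bash
python3 - <<'E'
from h import *
c=cal('top'); s=cal('scene')
t=lambda p:(270+p[0]/6,140+p[1]/6)
k=atz(c,t((187,133)),.026); l=atz(c,t((235,458)),.012)
print('knuckle end',k,'lug end',l,'yaw',np.degrees(np.arctan2(k[1]-l[1],k[0]-l[0])),'len',np.hypot(*(k-l)[:2]))
rib=atz(c,t((210,306)),.060); print('rib',rib)
sc=lambda p:(300+p[0]/8,220+p[1]/8)
print('rib scene',atz(s,sc((299,113)),.060))
print('proj',proj(s,rib))
o=ctrl.get_obs(); R=toolR(o); print(R.round(3)); w=cal('wrist'); C=-np.array(w['R']).T@w['t']
print('cam in tool',R.T@(C-o['tool_pos']), 'cam axes in tool\n',(np.array(w['R'])@R).round(3))
tp=lambda p:(370+p[0]/8,180+p[1]/8); sp=lambda p:(220+p[0]/8,190+p[1]/8)
tip=atz(c,tp((137,193)),.036); col=atz(c,tp((317,150)),.036); end=atz(c,tp((455,128)),.036)
print('pin top',tip,col,end, np.degrees(np.arctan2(*(tip-col)[[1,0]])))
print('pin scene',atz(s,sp((405,178)),.036),atz(s,sp((238,160)),.036))
ts=lambda p:(150+p[0]/5,130+p[1]/5)
for n,p,z in [('ear near top corners',(155,78),.227),('',(185,78),.227),('ear near top lo',(155,182),.227),('far ear',(63,87),.227),('far ear lo',(63,177),.227),('saddle front corners',(95,360),.2),('',(190,355),.2),('',(97,437),.2),('',(190,435),.2),('tube end top',(187,237),.2),('tube end bot',(187,352),.2)]:
    print(n,atz(c,ts(p),z))
E
```

```text
knuckle end [ 0.61622351 -0.06818016  0.026     ] lug end [ 0.47806552 -0.08939094  0.012     ] yaw 8.728214850977096 len 0.1397767026614375
rib [ 0.53679606 -0.07979959  0.06      ]
rib scene [ 0.53960873 -0.07845844  0.06      ]
proj [[337.29458866 233.30782562]]
[[-0.     0.953 -0.303]
 [-0.002 -0.303 -0.953]
 [-1.     0.     0.002]]
cam in tool [0.02034698 0.06666264 0.00078732] cam axes in tool
 [[-0.    -0.001  1.   ]
 [-0.246 -0.969 -0.001]
 [ 0.969 -0.246 -0.   ]]
pin top [ 0.50784265 -0.28641585  0.036     ] [ 0.52178951 -0.3434076   0.036     ] [ 0.5290067  -0.38709479  0.036     ] 103.75101125594608
pin scene [ 0.50557286 -0.28840063  0.036     ] [ 0.52049107 -0.34553832  0.036     ]
ear near top corners [0.608599   0.17738131 0.227     ]
 [0.60872043 0.16482046 0.227     ]
ear near top lo [0.56394369 0.17581563 0.227     ]
far ear [0.60434347 0.21565218 0.227     ]
far ear lo [0.56576509 0.21414625 0.227     ]
saddle front corners [0.49145294 0.20668427 0.2       ]
 [0.49382745 0.16643053 0.2       ]
 [0.45831127 0.20449333 0.2       ]
 [0.45932753 0.16518301 0.2       ]
tube end top [0.54517689 0.16952064 0.2       ]
tube end bot [0.49511947 0.16775347 0.2       ]
```

```bash
cat >> h.py <<'E'
def plan(waypts, zang, start=None, n=None, shift=0.034, turn=7.0):
    """waypts: list of world TCP positions; zang: final tool-z world heading. prints rows"""
    o=ctrl.get_obs(); R=toolR(o); p=o['tool_pos'].copy() if start is None else np.array(start)
    a=np.degrees(np.arctan2(R[1,2],R[0,2])); d=(zang-a+180)%360-180
    print('pos',o['tool_pos'].round(4),'zhead',round(a,2),'dhead',round(d,2),'tilt',np.degrees(np.arccos(-R[2,0])).round(2))
    segs=[];
    for w in waypts:
        v=np.array(w)-p; k=max(1,int(np.ceil(np.linalg.norm(v)/shift))); segs+= [v/k]*k; p=np.array(w)
    nt=int(np.ceil(abs(d)/turn)); N=max(len(segs),nt)
    segs+= [np.zeros(3)]*(N-len(segs)); th=-d/nt if nt else 0
    rows=[]
    for i,v in enumerate(segs):
        t=th if i<nt else 0
        rows.append([[float(x) for x in (R.T@v).round(4)],[round(t,2),0,0]])
        R=R@Ro.from_rotvec([np.radians(t),0,0]).as_matrix()
    for i in range(0,N,5): print(rows[i:i+5])
def st():
    o=ctrl.get_obs(); R=toolR(o)
    print('t',round(o['t'],2),'p',o['tool_pos'].round(4),'zhead',np.degrees(np.arctan2(R[1,2],R[0,2])).round(2),'tilt',(R[:,0]+[0,0,1]).round(4),'F',o['contact_force'].round(2),'M',o['ft_torque'].round(2),'w',round(o['gripper_width'],4))
E
python3 - <<'E'
from h import *
plan([[.20,.56,.46],[.32,.25,.46],[.537,-.08,.33]],188.7)
E
```

```text
pos [0.1892 0.5955 0.4039] zhead -107.64 dhead -63.66 tilt 0.1
[[[-0.028, 0.0105, 0.0153], [np.float64(6.37), 0, 0]], [[-0.028, 0.0121, 0.0141], [np.float64(6.37), 0, 0]], [[0.0, 0.026, 0.0207], [np.float64(6.37), 0, 0]], [[0.0, 0.0282, 0.0177], [np.float64(6.37), 0, 0]], [[0.0, 0.0299, 0.0144], [np.float64(6.37), 0, 0]]]
[[[0.0, 0.0314, 0.011], [np.float64(6.37), 0, 0]], [[0.0, 0.0324, 0.0075], [np.float64(6.37), 0, 0]], [[0.0, 0.033, 0.0038], [np.float64(6.37), 0, 0]], [[0.0, 0.0332, 0.0002], [np.float64(6.37), 0, 0]], [[0.0, 0.0331, -0.0035], [np.float64(6.37), 0, 0]]]
[[[0.0, 0.0325, -0.0072], [0, 0, 0]], [[0.0, 0.0325, -0.0072], [0, 0, 0]], [[0.01, 0.0276, -0.0127], [0, 0, 0]], [[0.01, 0.0276, -0.0127], [0, 0, 0]], [[0.01, 0.0276, -0.0127], [0, 0, 0]]]
[[[0.01, 0.0276, -0.0127], [0, 0, 0]], [[0.01, 0.0276, -0.0127], [0, 0, 0]], [[0.01, 0.0276, -0.0127], [0, 0, 0]], [[0.01, 0.0276, -0.0127], [0, 0, 0]], [[0.01, 0.0276, -0.0127], [0, 0, 0]]]
[[[0.01, 0.0276, -0.0127], [0, 0, 0]], [[0.01, 0.0276, -0.0127], [0, 0, 0]], [[0.01, 0.0276, -0.0127], [0, 0, 0]], [[0.01, 0.0276, -0.0127], [0, 0, 0]], [[0.01, 0.0276, -0.0127], [0, 0, 0]]]
```

```bash
python3 -m creep '[[[-0.028,0.010,0.015],[6.4,0,0],1],[[-0.028,0.012,0.014],[6.4,0,0],1],[[0,0.026,0.021],[6.4,0,0],1],[[0,0.028,0.018],[6.4,0,0],1],[[0,0.030,0.014],[6.4,0,0],1]]'
python3 -m creep '[[[0,0.031,0.011],[6.4,0,0],1],[[0,0.032,0.007],[6.4,0,0],1],[[0,0.033,0.004],[6.4,0,0],1],[[0,0.033,0],[6.4,0,0],1],[[0,0.033,-0.003],[6.2,0,0],1]]'
python3 -c "
from h import *
plan([[.32,.25,.46],[.537,-.08,.33]],188.7,shift=.038)"
```

```text
t: 0.57
tool_pos: [0.2353, 0.466, 0.4608]
orientation: [-78.1, 90.0, 142.0]
contact_force: [0.1, 0.1, -0.2]
gripper_width: 0.0871
t: 0.98
tool_pos: [0.2941, 0.3114, 0.4606]
orientation: [28.5, 90.0, -143.2]
contact_force: [0.7, 0.3, 0.6]
gripper_width: 0.087
pos [0.2941 0.3114 0.4606] zhead -171.73 dhead 0.43 tilt 0.01
[[[0.0003, 0.0323, -0.0084], [np.float64(-0.43), 0, 0]], [[0.0003, 0.0323, -0.0081], [0, 0, 0]], [[0.0118, 0.0326, -0.015], [0, 0, 0]], [[0.0118, 0.0326, -0.015], [0, 0, 0]], [[0.0118, 0.0326, -0.015], [0, 0, 0]]]
[[[0.0118, 0.0326, -0.015], [0, 0, 0]], [[0.0118, 0.0326, -0.015], [0, 0, 0]], [[0.0118, 0.0326, -0.015], [0, 0, 0]], [[0.0118, 0.0326, -0.015], [0, 0, 0]], [[0.0118, 0.0326, -0.015], [0, 0, 0]]]
[[[0.0118, 0.0326, -0.015], [0, 0, 0]], [[0.0118, 0.0326, -0.015], [0, 0, 0]], [[0.0118, 0.0326, -0.015], [0, 0, 0]]]
```

```bash
python3 -c "
from h import *
plan([[.555,.187,.50]],183.5,shift=.04)"
```

```text
pos [0.2941 0.3114 0.4606] zhead -171.73 dhead -4.77 tilt 0.01
[[[-0.0049, 0.0201, -0.03], [np.float64(4.77), 0, 0]], [[-0.0049, 0.0175, -0.0316], [0, 0, 0]], [[-0.0049, 0.0175, -0.0316], [0, 0, 0]], [[-0.0049, 0.0175, -0.0316], [0, 0, 0]], [[-0.0049, 0.0175, -0.0316], [0, 0, 0]]]
[[[-0.0049, 0.0175, -0.0316], [0, 0, 0]], [[-0.0049, 0.0175, -0.0316], [0, 0, 0]], [[-0.0049, 0.0175, -0.0316], [0, 0, 0]]]
```

```bash
python3 -m creep '[[[-0.005,0.020,-0.030],[4.8,0,0],1],[[-0.005,0.0175,-0.0315],[0,0,0],1],[[-0.005,0.0175,-0.0315],[0,0,0],1],[[-0.005,0.0175,-0.0315],[0,0,0],1],[[-0.005,0.0175,-0.0315],[0,0,0],1]]'
python3 -m creep '[[[-0.005,0.0175,-0.0315],[0,0,0],1],[[-0.005,0.0175,-0.0315],[0,0,0],1],[[-0.005,0.0175,-0.0315],[0,0,0],1],[[0,0,0],[0,0,0],1],[[0,0,0],[0,0,0],1]]'
python3 - <<'E'
from h import *
import pickle
st(); w=cal('wrist'); im=ctrl.camera('wrist'); cv2.imwrite('pics/w1.png',im[:,:,::-1]); pickle.dump(w,open('w1.pkl','wb'))
t=ctrl.camera('top'); cv2.imwrite('pics/top1.png',t[:,:,::-1])
E
```

```text
t: 1.4
tool_pos: [0.4582, 0.235, 0.4859]
orientation: [-54.0, 90.0, 129.8]
contact_force: [0.2, 0.9, 0.9]
gripper_width: 0.0871
t: 1.82
tool_pos: [0.5561, 0.1892, 0.4994]
orientation: [20.4, 89.9, -156.1]
contact_force: [0.3, 0.2, -0.6]
gripper_width: 0.0867
t 1.82 p [0.5561 0.1892 0.4994] zhead -176.42 tilt [-0.0019 -0.0009  0.    ] F [ 0.29  0.2  -0.57] M [0.05 0.01 0.03] w 0.0867
```

View pics/w1.png

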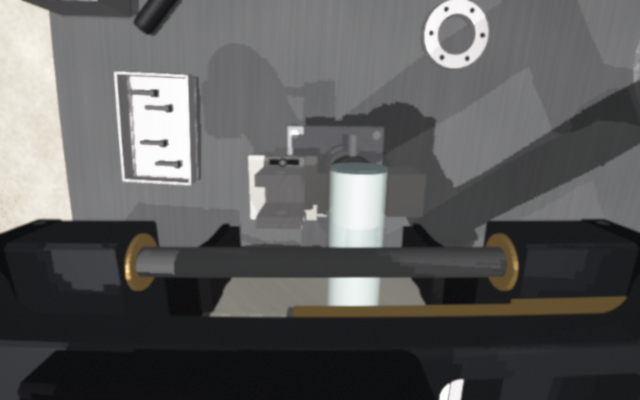

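```bash
python3 - <<'E'
import cv2
im=cv2.imread('pics/w1.png')[110:245,230:440]
im=cv2.resize(im,None,fx=3.8,fy=3.8,interpolation=cv2.INTER_CUBIC)
im=cv2.convertScaleAbs(im,alpha=1.3,beta=10); cv2.imwrite('pics/w1c.png',im)
E
```

```text
(no output)
```

View pics/w1c.png

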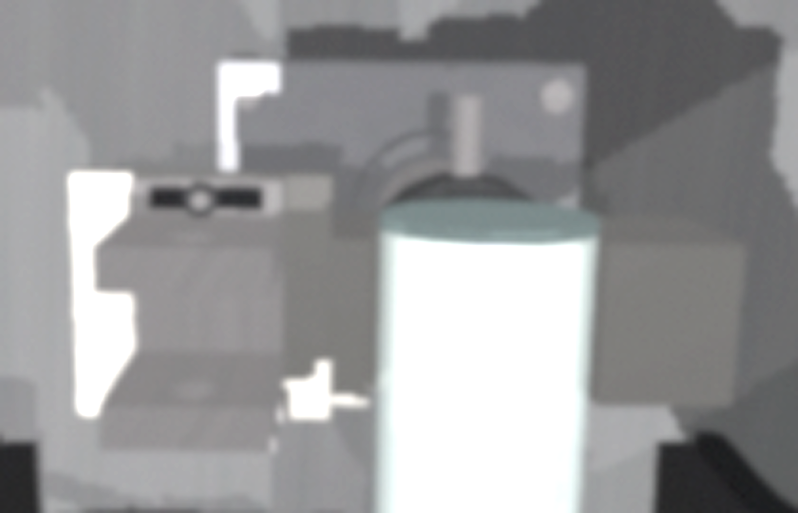

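```bash
cat >> h.py <<'E'
def standpts(P, x,y,yaw,z=0):
    c,s=np.cos(np.radians(yaw)),np.sin(np.radians(yaw)); P=np.atleast_2d(P)/1000.
    return np.c_[x+c*P[:,0]-s*P[:,1], y+s*P[:,0]+c*P[:,1], P[:,2]]
E
python3 - <<'E'
from h import *
import pickle
w=pickle.load(open('w1.pkl','rb'))
im=cv2.imread('pics/w1.png')
S=3.8
im=cv2.resize(im[110:245,230:440],None,fx=S,fy=S,interpolation=cv2.INTER_CUBIC)
im=cv2.convertScaleAbs(im,alpha=1.2)
def poly(P,col):
    q=proj(w,standpts(P,.5195,.187,3.4)); q=((q+.5-[230,110])*S-.5).astype(int); cv2.polylines(im,[q],True,col,1)
for y0 in (-22.5,12.5):
    poly([[49,y0,227],[87,y0,227],[87,y0+10,227],[49,y0+10,227]],(0,0,255))
    poly([[49,y0,200],[87,y0,200],[87,y0,227],[49,y0,227]],(0,255,255))
poly([[-60,-20,200],[-27,-20,200],[-27,20,200],[-60,20,200]],(0,255,0))
poly([[36,-20,200],[27,-20,200],[27,20,200],[36,20,200]],(0,255,0))
th=np.linspace(0,2*np.pi,40); poly(np.c_[25*np.cos(th),0*th-26,200+25*np.sin(th)],(255,0,0))
poly(np.c_[68+5.6*np.cos(th),0*th-22.5,214+5.6*np.sin(th)],(255,0,0))
cv2.imwrite('pics/w1o.png',im)
E
```

```text
(no output)
```

View pics/w1o.png

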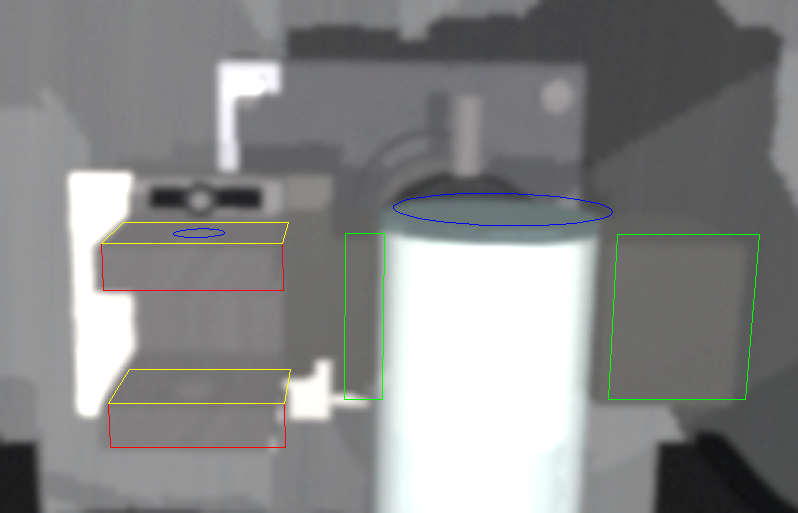

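```bash
python3 - <<'E'
from h import *
import pickle
from scipy.optimize import least_squares
w=pickle.load(open('w1.pkl','rb')); S=3.8
px=lambda p:(np.array(p,float)+.5)/S-.5+[230,110]
obs=[('s',[-60,-20,200],(743,240)),('s',[-60,20,200],(735,405)),
('s',[25,-26,200],(380,222)),('s',[-25,-26,200],(599,222)),('s',[0,-26,225],(490,242)),('s',[0,-26,175],(490,200)),
('e',[49,-22.5,227],(283,243)),('e',[49,-12.5,227],(283,291)),('e',[87,12.5,227],(104,405)),('e',[87,22.5,227],(103,449)),('e',[49,12.5,227],(277,405)),('e',[49,22.5,227],(276,449))]
U=np.array([px(o[2]) for o in obs])
def f(v,full=False):
    P=np.array([np.array(o[1],float)+([v[3],0,0] if o[0]=='e' else [0,0,0]) for o in obs])
    P[:,2]+=v[4]
    return (proj(w,standpts(P,*v[:3]))-U).ravel()
for fixz in (1,0):
    g=(lambda v:f(np.r_[v,0])) if fixz else f
    r=least_squares(g,[.519,.187,3,0]+([] if fixz else [0]),x_scale=[.01,.01,1,1]+([] if fixz else [1]),loss='soft_l1')
    print(r.x); print(g(r.x).reshape(-1,2).round(2).tolist())
E
```

```text
[ 0.52256786  0.18852285  2.59600598 -2.12005067]
[[0.81, 1.11], [-1.27, 0.93], [0.25, -2.55], [-0.27, -1.6], [3.53, -2.56], [-3.14, -0.31], [-0.89, 1.02], [-0.93, 0.7], [-0.19, -0.24], [0.48, -0.3], [0.57, 0.47], [0.81, 0.41]]
[ 0.52224352  0.18886389  2.67337809 -1.62406991 -1.48398174]
[[0.57, 1.13], [-1.42, 0.72], [0.5, -2.36], [-0.33, -1.49], [3.61, -2.43], [-3.03, -0.16], [-1.07, 1.2], [-1.09, 0.8], [-0.04, -0.24], [0.65, -0.37], [0.46, 0.41], [0.71, 0.28]]
```

```bash
python3 - <<'E'
from h import *
im=cv2.imread('pics/top0.png')[:,:,1].astype(float)
for c in (5,30,60,90,110,130,150,170,180): print(c,im[172:214,c].astype(int).tolist())
crop('pics/top0.png','pics/tt.png',0,150,240,240,3.3)
E
```

```text
5 [174, 176, 159, 146, 162, 163, 160, 160, 161, 161, 163, 153, 127, 158, 171, 179, 188, 207, 199, 206, 207, 211, 211, 207, 206, 201, 196, 192, 186, 182, 174, 166, 156, 143, 128, 102, 94, 251, 250, 248, 248, 248]
30 [177, 162, 145, 164, 162, 164, 161, 164, 162, 163, 156, 131, 160, 174, 182, 191, 209, 203, 207, 211, 213, 214, 211, 209, 204, 199, 195, 186, 183, 174, 166, 156, 145, 125, 121, 100, 252, 251, 248, 248, 248, 248]
60 [163, 124, 170, 167, 167, 167, 166, 166, 168, 162, 129, 167, 178, 186, 197, 213, 208, 210, 214, 218, 218, 215, 212, 206, 201, 197, 191, 182, 176, 165, 157, 139, 134, 99, 191, 254, 251, 250, 249, 249, 249, 249]
90 [132, 168, 164, 165, 163, 163, 164, 163, 146, 153, 170, 183, 190, 199, 216, 211, 214, 217, 222, 220, 218, 213, 208, 202, 196, 188, 181, 175, 165, 153, 137, 113, 94, 232, 251, 249, 249, 248, 248, 249, 249, 247]
110 [55, 52, 56, 54, 57, 55, 53, 64, 141, 157, 168, 177, 182, 186, 192, 195, 198, 204, 203, 202, 196, 189, 184, 175, 170, 164, 156, 142, 135, 119, 97, 64, 53, 54, 54, 52, 55, 58, 56, 53, 56, 56]
130 [104, 100, 100, 101, 100, 101, 98, 137, 176, 184, 195, 200, 204, 209, 213, 218, 222, 222, 221, 219, 208, 202, 196, 190, 183, 174, 165, 154, 140, 120, 98, 102, 105, 105, 105, 107, 105, 103, 105, 106, 106, 105]
150 [78, 76, 76, 75, 77, 86, 125, 167, 180, 184, 192, 199, 205, 210, 208, 211, 214, 210, 210, 202, 199, 191, 181, 175, 167, 157, 153, 136, 117, 87, 79, 80, 83, 43, 36, 40, 39, 35, 39, 39, 39, 48]
170 [224, 226, 226, 230, 195, 79, 163, 185, 193, 202, 206, 212, 219, 222, 224, 225, 225, 226, 219, 210, 203, 195, 188, 180, 172, 161, 142, 120, 89, 87, 239, 233, 231, 230, 230, 231, 231, 230, 232, 231, 231, 232]
180 [226, 226, 229, 235, 96, 138, 185, 188, 196, 202, 210, 217, 221, 222, 226, 227, 226, 225, 219, 208, 199, 194, 186, 177, 167, 153, 132, 97, 68, 235, 231, 228, 228, 229, 229, 228, 228, 228, 228, 228, 229, 228]
```

View pics/tt.png

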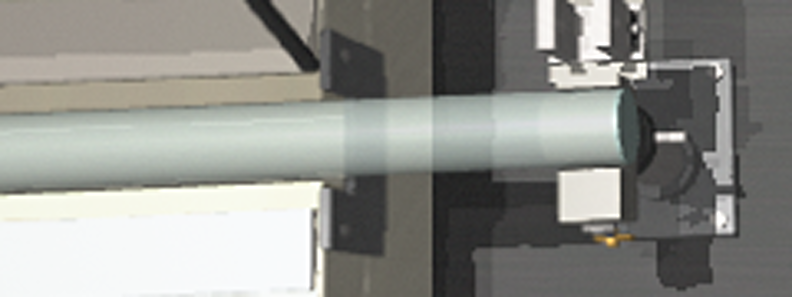

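```bash
python3 - <<'E'
from h import *
c=cal('top')
up=[(5,184.2),(30,183.2),(60,182.1),(90,180.7),(110,179.6),(130,179.0),(150,178.2),(170,177.4),(180,176.6)]
lo=[(5,208),(30,207.2),(60,205.7),(90,204.3),(110,202.5),(130,201.8),(150,201),(170,200.5),(180,199.9)]
for e in (up,lo,[(a[0],(a[1]+b[1])/2) for a,b in zip(up,lo)]):
    X=np.array([atz(c,p,.2) for p in e]); k=np.polyfit(X[:,1],X[:,0],1); print('yaw',-np.degrees(np.arctan(k[0])),'x at y=.187',np.polyval(k,.187),(X[:,0]-np.polyval(k,X[:,1])).round(4))
E
```

```text
yaw 2.979679777570621 x at y=.187 0.5463045039322109 [ 0.0001  0.     -0.0003 -0.0001  0.0005 -0.0001 -0.0002 -0.0004  0.0004]
yaw 3.14982972886125 x at y=.187 0.49635991601395885 [ 0.0003 -0.0005 -0.0004 -0.0005  0.0013  0.0007  0.0003 -0.0007 -0.0004]
yaw 3.0651360008215134 x at y=.187 0.5212689290410228 [ 0.0002 -0.0003 -0.0004 -0.0003  0.0009  0.0003  0.0001 -0.0005 -0.    ]
```

```bash
python3 - <<'E'
from h import *
import pickle
from scipy.optimize import least_squares
w=pickle.load(open('w1.pkl','rb')); S=3.8
px=lambda p:(np.array(p,float)+.5)/S-.5+[230,110]
obs=[('s',[-60,-20,200],(743,240),1,1),('s',[-60,20,200],(735,405),1,1),
('s',[25,-26,200],(380,222),1,0),('s',[-25,-26,200],(599,222),1,0),('s',[0,-26,225],(490,242),0,1),('s',[0,-26,175],(490,200),0,1),
('e',[49,-22.5,227],(283,243),1,1),('e',[49,-12.5,227],(283,291),1,1),('e',[87,12.5,227],(104,405),1,1),('e',[87,22.5,227],(103,449),1,1),('e',[49,12.5,227],(277,405),1,1),('e',[49,22.5,227],(276,449),1,1)]
U=np.array([px(o[2]) for o in obs]); W=np.array([o[3:] for o in obs])
def f(v,yaw):
    P=np.array([np.array(o[1],float)+([v[2],0,0] if o[0]=='e' else [0,0,0]) for o in obs])
    return ((proj(w,standpts(P,v[0],v[1],yaw))-U)*W).ravel()
for yaw in (2.6,2.8,3.0,3.2):
    r=least_squares(f,[.519,.187,0],x_scale=[.01,.01,1],loss='soft_l1',args=(yaw,))
    print(yaw,r.x,r.cost); print(f(r.x,yaw).reshape(-1,2).round(2).tolist())
plan([[.40,.12,.5],[.537,-.08,.33]],188.7,shift=.038)
plan([[.537,-.08,.33]],188.7,shift=.038)
E
```

```text
2.6 [ 0.52253864  0.18826548 -2.08665478] 5.531785782540711
[[0.89, 0.82], [-1.19, 0.66], [0.3, -0.0], [-0.21, -0.0], [0.0, -2.88], [-0.0, -0.58], [-0.88, 0.7], [-0.92, 0.39], [-0.19, -0.53], [0.48, -0.58], [0.58, 0.18], [0.82, 0.13]]
2.8 [ 0.52248562  0.18814759 -1.99299519] 5.408964791000946
[[0.91, 0.46], [-1.02, 0.32], [0.27, -0.0], [-0.23, -0.0], [0.0, -3.02], [-0.0, -0.7], [-1.02, 0.76], [-1.02, 0.45], [-0.17, -0.32], [0.54, -0.38], [0.59, 0.24], [0.87, 0.18]]
3.0 [ 0.52243645  0.18804223 -1.90042771] 5.601288364674101
[[0.92, 0.11], [-0.86, -0.01], [0.22, -0.0], [-0.26, -0.0], [0.0, -3.15], [-0.0, -0.81], [-1.17, 0.84], [-1.12, 0.52], [-0.16, -0.09], [0.6, -0.15], [0.6, 0.31], [0.92, 0.25]]
3.2 [ 0.52239361  0.1879379  -1.81187389] 6.159959025504914
[[0.93, -0.24], [-0.7, -0.33], [0.18, -0.0], [-0.3, -0.0], [0.0, -3.28], [-0.0, -0.92], [-1.32, 0.92], [-1.22, 0.6], [-0.14, 0.13], [0.65, 0.07], [0.61, 0.38], [0.97, 0.32]]
pos [0.5544 0.1901 0.5001] zhead -176.25 dhead 4.95 tilt 0.08
[[[0.0001, 0.012, 0.0317], [np.float64(-4.95), 0, 0]], [[0.0001, 0.0092, 0.0326], [0, 0, 0]], [[0
[... 166 characters left out ...]
.0273, -0.0132], [0, 0, 0]], [[0.0212, 0.0273, -0.0132], [0, 0, 0]], [[0.0212, 0.0273, -0.0132], [0, 0, 0]], [[0.0212, 0.0273, -0.0132], [0, 0, 0]]]
[[[0.0212, 0.0273, -0.0132], [0, 0, 0]], [[0.0212, 0.0273, -0.0132], [0, 0, 0]], [[0.0212, 0.0273, -0.0132], [0, 0, 0]]]
pos [0.5544 0.1901 0.5001] zhead -176.25 dhead 4.95 tilt 0.08
[[[0.0189, 0.0298, 0.0039], [np.float64(-4.95), 0, 0]], [[0.0189, 0.0294, 0.0064], [0, 0, 0]], [[0.0189, 0.0294, 0.0064], [0, 0, 0]], [[0.0189, 0.0294, 0.0064], [0, 0, 0]], [[0.0189, 0.0294, 0.0064], [0, 0, 0]]]
[[[0.0189, 0.0294, 0.0064], [0, 0, 0]], [[0.0189, 0.0294, 0.0064], [0, 0, 0]], [[0.0189, 0.0294, 0.0064], [0, 0, 0]], [[0.0189, 0.0294, 0.0064], [0, 0, 0]]]
```

```bash
python3 -m creep '[[[0.010,0.030,0.004],[-5,0,0],1],[[0.016,0.0295,0.0065],[0,0,0],1],[[0.020,0.0295,0.0065],[0,0,0],1],[[0.020,0.0295,0.0065],[0,0,0],1],[[0.021,0.0295,0.0065],[0,0,0],1]]'
python3 -m creep '[[[0.021,0.0295,0.0065],[0,0,0],1],[[0.021,0.0295,0.0065],[0,0,0],1],[[0.021,0.0295,0.0065],[0,0,0],1],[[0.020,0.0295,0.0065],[0,0,0],1],[[0,0,0],[0,0,0],1]]'
python3 -m creep '[[[0,0,0],[0,0,0],1]]'
python3 - <<'E'
from h import *
import pickle
for i in range(3): st(); w=cal('wrist'); im=ctrl.camera('wrist'); print((-np.array(w['R']).T@w['t']).round(4))
cv2.imwrite('pics/w2.png',im[:,:,::-1]); pickle.dump(w,open('w2.pkl','wb'))
im=im[110:245,230:440,::-1]
im=cv2.resize(im,None,fx=3.8,fy=3.8,interpolation=cv2.INTER_CUBIC); cv2.imwrite('pics/w2c.png',im)
E
```

```text
t: 2.33
tool_pos: [0.5434, 0.0391, 0.4138]
orientation: [-165.2, 89.9, 23.7]
contact_force: [0.2, -0.6, -0.6]
gripper_width: 0.0868
t: 2.75
tool_pos: [0.5343, -0.0837, 0.3268]
orientation: [-8.0, 89.5, -179.4]
contact_force: [-0.2, 0.4, -0.6]
gripper_width: 0.087
t: 2.83
tool_pos: [0.5361, -0.0816, 0.33]
orientation: [-1.8, 89.9, -173.1]
contact_force: [1.1, 0.8, 0.6]
gripper_width: 0.0872
t 2.83 p [ 0.5361 -0.0816  0.33  ] zhead -171.29 tilt [-0.0025 -0.0003  0.    ] F [1.13 0.79 0.58] M [ 0.05 -0.12 -0.02] w 0.0872
[ 0.5458 -0.1484  0.3096]
t 2.88 p [ 0.5368 -0.0808  0.3311] zhead -171.2 tilt [ 0.0003 -0.0002  0.    ] F [ 0.15 -0.39  0.91] M [ 0.15 -0.04  0.05] w 0.0866
[ 0.5466 -0.1475  0.3108]
t 2.93 p [ 0.5372 -0.0803  0.3318] zhead -171.14 tilt [0.002  0.0001 0.    ] F [ 0.79  0.13 -0.34] M [ 0.07 -0.08 -0.02] w 0.087
[ 0.5471 -0.147   0.3115]
```

View pics/w2.png

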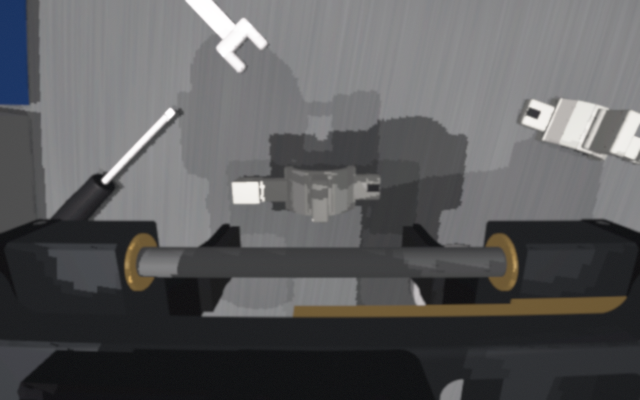

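View pics/w2c.png

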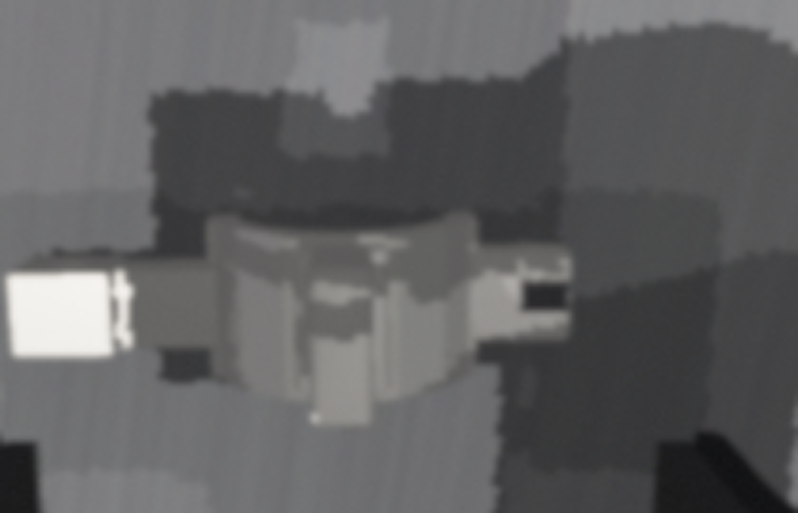

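```bash
cat > ov.py <<'E'
from h import *
import pickle,sys
x,y,yaw=map(float,sys.argv[1:4])
w=pickle.load(open('w2.pkl','rb')); S=3.8
im=cv2.imread('pics/w2.png'); im=cv2.resize(im[110:245,230:440],None,fx=S,fy=S,interpolation=cv2.INTER_CUBIC)
def poly(P,col):
    q=proj(w,standpts(P,x,y,yaw)); q=((q+.5-[230,110])*S-.5); cv2.polylines(im,[q.astype(int)],True,col,1); print(q.round(0).astype(int).tolist())
poly([[-7,-18,60],[7,-18,60],[7,18,60],[-7,18,60]],(0,0,255))
poly([[-7,-18,34],[7,-18,34],[7,-18,60],[-7,-18,60]],(0,255,255))
poly([[56,-10,26],[80,-10,26],[80,10,26],[56,10,26]],(0,255,0))
poly([[-33.5,-20,0],[33.5,-20,0],[33.5,20,0],[-33.5,20,0]],(255,255,0))
th=np.linspace(0,np.pi,30)
for yy in (-20,20): poly(np.c_[33.5*np.cos(th),0*th+yy,33.5*np.sin(th)],(255,0,0))
cv2.imwrite(sys.argv[4],im)
E
python3 ov.py .537 -.08 8.7 pics/w2o.png | head -3
```

```text
[[381, 266], [314, 266], [315, 430], [380, 430]]
[[378, 244], [317, 244], [314, 266], [381, 266]]
[[113, 271], [12, 271], [18, 352], [116, 352]]
```

View pics/w2o.png

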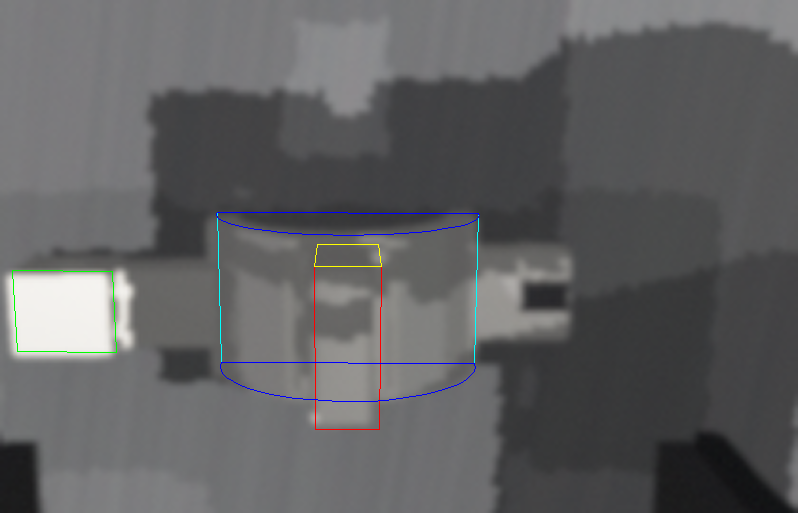

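```bash
python3 ov.py .538 -.0808 9.4 pics/w2p.png | head -3
```

```text
[[376, 261], [309, 262], [312, 426], [377, 425]]
[[374, 240], [313, 240], [309, 262], [376, 261]]
[[108, 270], [8, 271], [15, 352], [113, 351]]
```

View pics/w2p.png

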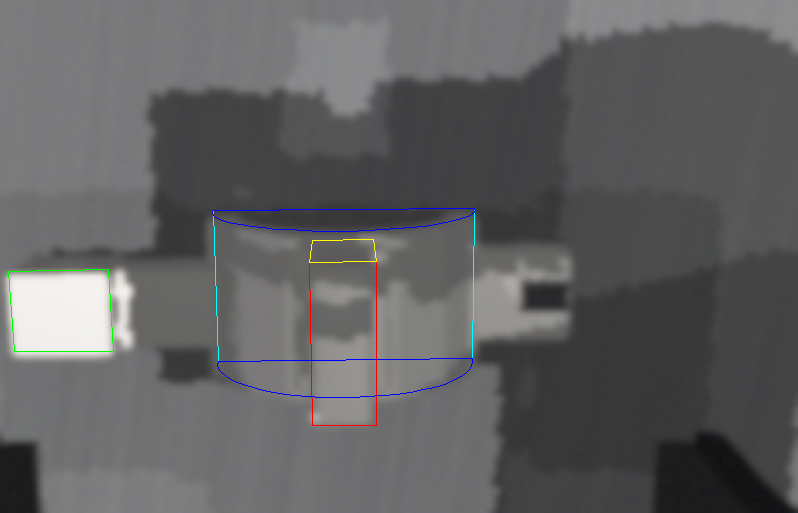

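```bash
python3 -c "
from h import *
plan([[.538,-.0802,.22]],189.2,shift=.04)"
```

```text
pos [ 0.5374 -0.08    0.3321] zhead -171.11 dhead 0.31 tilt 0.15
[[[0.0374, 0.0001, -0.0001], [np.float64(-0.31), 0, 0]], [[0.0374, 0.0001, -0.0001], [0, 0, 0]], [[0.0374, 0.0001, -0.0001], [0, 0, 0]]]
```

```bash
python3 -m creep '[[[0.037,0,-0.0003],[-0.3,0,0],1],[[0.037,0,-0.0003],[0,0,0],1],[[0.025,0,0],[0,0,0],1],[[0.012,0,0],[0,0,0],1],[[0,0,0],[0,0,0],1]]'
python3 -c "
from h import *
st()"
```

```text
t: 3.4
tool_pos: [0.5372, -0.0798, 0.2177]
orientation: [-5.8, 89.7, -176.6]
contact_force: [-0.4, 0.5, 0.0]
gripper_width: 0.0866
t 3.4 p [ 0.5372 -0.0798  0.2177] zhead -170.83 tilt [-0.0047 -0.0003  0.    ] F [-0.37  0.47  0.03] M [ 0.07 -0.03  0.  ] w 0.0866
```

Now close on the rib.

```bash
python3 -m creep '[[[0,0,0],[0,0,0],0],[[0,0,0],[0,0,0],0],[[0,0,0],[0,0,0],0],[[0,0,0],[0,0,0],0],[[0,0,0],[0,0,0],0]]' 40
python3 -m creep '[[[0,0,0],[0,0,0],0],[[0,0,0],[0,0,0],0],[[0,0,0],[0,0,0],0]]' 40
python3 -c "
from h import *
st()
w=cal('wrist'); im=ctrl.camera('wrist'); cv2.imwrite('pics/w3.png',im[:,:,::-1])"
```

```text
t: 3.82
tool_pos: [0.538, -0.081, 0.2209]
orientation: [178.5, 89.9, 7.6]
contact_force: [-0.0, 0.5, -1.0]
gripper_width: 0.0617
t: 4.07
tool_pos: [0.5378, -0.0813, 0.2199]
orientation: [177.5, 90.0, 6.5]
contact_force: [-0.1, 0.7, -0.2]
gripper_width: 0.0414
t 4.07 p [ 0.5378 -0.0813  0.2199] zhead -170.95 tilt [0.0003 0.     0.    ] F [-0.09  0.68 -0.2 ] M [ 0.08 -0.   -0.01] w 0.0414
```

View pics/w3.png

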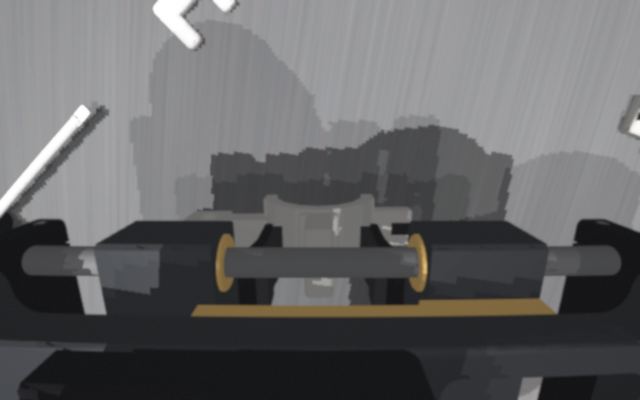

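```bash
python3 -m creep '[[[0,0,0],[0,0,0],0],[[0,0,0],[0,0,0],0],[[0,0,0],[0,0,0],0],[[0,0,0],[0,0,0],0],[[0,0,0],[0,0,0],0]]' 40
python3 -c "
from h import *
st()"
```

```text
t: 4.53
tool_pos: [0.538, -0.0812, 0.2198]
orientation: [169.5, 90.0, -1.5]
contact_force: [1.0, 0.3, -0.3]
gripper_width: 0.0139
t 4.53 p [ 0.538  -0.0812  0.2198] zhead -170.93 tilt [ 0.0005 -0.      0.    ] F [ 0.96  0.29 -0.27] M [-0.   -0.23  0.04] w 0.0139
```

```bash
python3 -m creep '[[[-0.015,0,0],[0,0,0],0],[[-0.035,0,0],[0,0,0],0],[[-0.035,0,0],[0,0,0],0],[[-0.035,0,0],[0,0,0],0],[[-0.035,0,0],[0,0,0],0]]'
python3 -c "
from h import *
st();plan([[.53,-.04,.45],[.5224,.187,.48]],182.9,shift=.034)"
```

```text
t: 4.95
tool_pos: [0.5371, -0.0812, 0.3756]
orientation: [-16.7, 89.9, 172.4]
contact_force: [1.3, -0.2, -1.4]
gripper_width: 0.0135
t 4.95 p [ 0.5371 -0.0812  0.3756] zhead -170.95 tilt [-0.0021  0.0003  0.    ] F [ 1.31 -0.21 -1.38] M [ 0.08 -0.21 -0.01] w 0.0135
pos [ 0.5371 -0.0812  0.3756] zhead -170.95 dhead -6.15 tilt 0.12
[[[-0.0248, -0.0139, 0.0002], [np.float64(6.15), 0, 0]], [[-0.0248, -0.0138, 0.0017], [0, 0, 0]], [[-0.0248, -0.0138, 0.0017], [0, 0, 0]], [[-0.0043, -0.0324, -0.0005], [0, 0, 0]], [[-0.0043, -0.0324, -0.0005], [0, 0, 0]]]
[[[-0.0043, -0.0324, -0.0005], [0, 0, 0]], [[-0.0043, -0.0324, -0.0005], [0, 0, 0]], [[-0.0043, -0.0324, -0.0005], [0, 0, 0]], [[-0.0043, -0.0324, -0.0005], [0, 0, 0]], [[-0.0043, -0.0324, -0.0005], [0, 0, 0]]]
```

```bash
python3 -m creep '[[[-0.033,-0.014,0],[6.1,0,0],0],[[-0.033,-0.014,0.0017],[0,0,0],0],[[-0.033,-0.014,0.0017],[0,0,0],0],[[0,-0.032,0],[0,0,0],0],[[0,-0.032,0],[0,0,0],0]]'
python3 -m creep '[[[0,-0.032,0],[0,0,0],0],[[0,-0.032,0],[0,0,0],0],[[0,-0.032,0],[0,0,0],0],[[0,-0.032,0],[0,0,0],0],[[0,-0.020,0],[0,0,0],0]]'
python3 -m creep '[[[0,0,0],[0,0,0],0],[[0,0,0],[0,0,0],0]]'
python3 -c "
from h import *
st();plan([[.5224,.187,.45]],182.9,shift=.034)
im=ctrl.camera('top'); cv2.imwrite('pics/top2.png',im[:,:,::-1]); crop('pics/top2.png','pics/top2c.png',130,110,260,240,4.5)
im=ctrl.camera('scene'); cv2.imwrite('pics/s2.png',im[:,:,::-1]); crop('pics/s2.png','pics/s2c.png',390,150,520,300,4)
"
```

```text
t: 5.37
tool_pos: [0.5269, 0.0247, 0.4759]
orientation: [-157.1, 89.7, 25.7]
contact_force: [-0.1, 0.2, -3.2]
gripper_width: 0.0138
t: 5.78
tool_pos: [0.5191, 0.1746, 0.4727]
orientation: [-4.4, 89.9, 178.7]
contact_force: [0.7, -0.6, -2.4]
gripper_width: 0.0135
t: 5.95
tool_pos: [0.5194, 0.1731, 0.4727]
orientation: [20.0, 89.8, -156.9]
contact_force: [-0.0, -0.7, -2.1]
gripper_width: 0.014
t 5.95 p [0.5194 0.1731 0.4727] zhead -176.93 tilt [-0.0025 -0.001   0.    ] F [-0.02 -0.67 -2.1 ] M [ 0.03 -0.04  0.03] w 0.014
pos [0.5194 0.1731 0.4727] zhead -176.93 dhead -0.17 tilt 0.15
[[[0.0226, -0.0137, -0.0038], [np.float64(0.17), 0, 0]]]
```

View pics/s2c.png

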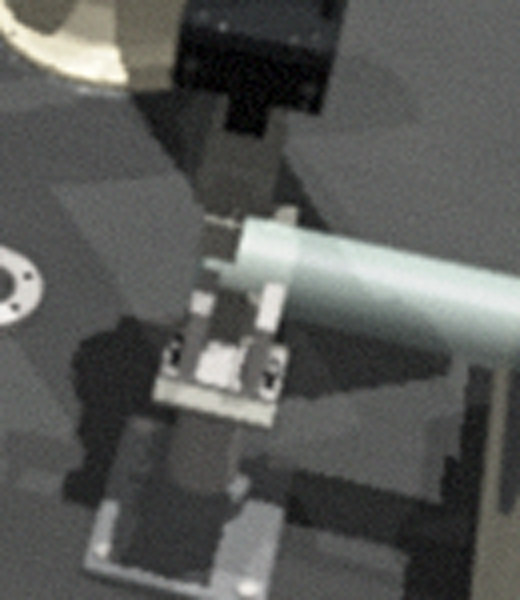

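```bash
python3 -m creep '[[[0.010,-0.0135,-0.0038],[0.2,0,0],0],[[0.010,0,0],[0,0,0],0],[[0,0,0],[0,0,0],0],[[0,0,0],[0,0,0],0]]'
python3 -c "
from h import *
import pickle
st();plan([[.5224,.187,.45]],182.9,shift=.034)
st()
w=cal('wrist');im=ctrl.camera('wrist'); cv2.imwrite('pics/w4.png',im[:,:,::-1]);pickle.dump(w,open('w4.pkl','wb'))
"
```

```text
t: 6.38
tool_pos: [0.5228, 0.1853, 0.4524]
orientation: [31.2, 89.8, -146.1]
contact_force: [0.4, 0.3, -2.0]
gripper_width: 0.0136
t 6.38 p [0.5228 0.1853 0.4524] zhead -177.27 tilt [-0.0027 -0.0018  0.    ] F [ 0.44  0.29 -2.01] M [ 0.08 -0.05  0.02] w 0.0136
pos [0.5228 0.1853 0.4524] zhead -177.27 dhead 0.17 tilt 0.18
[[[0.0024, -0.0017, 0.0003], [np.float64(-0.17), 0, 0]]]
t 6.38 p [0.5228 0.1853 0.4524] zhead -177.27 tilt [-0.0027 -0.0018  0.    ] F [ 0.44  0.29 -2.01] M [ 0.08 -0.05  0.02] w 0.0136
```

View pics/w4.png

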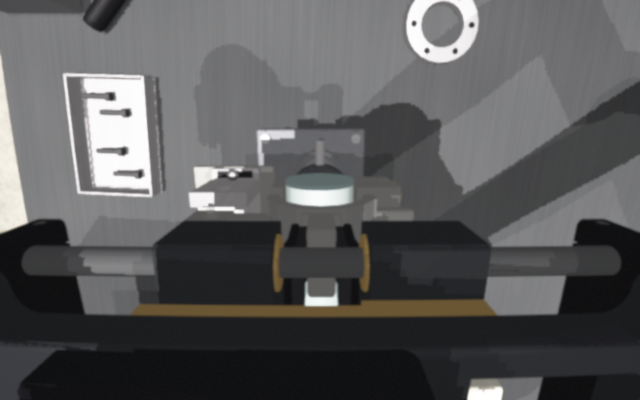

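```bash
python3 - <<'E'
from h import *
import pickle
w=pickle.load(open('w4.pkl','rb')); S=4
im=cv2.imread('pics/w4.png'); im=cv2.resize(im[130:250,180:370+10],None,fx=S,fy=S,interpolation=cv2.INTER_CUBIC)
cv2.imwrite('pics/w4c.png',cv2.convertScaleAbs(im,alpha=1.5))
im=cv2.convertScaleAbs(im,alpha=1.3)
def poly(P,col,pose,dz=0):
    P=np.array(P,float); P[:,2]+=dz
    q=proj(w,standpts(P,*pose)); q=((q+.5-[180,130])*S-.5); cv2.polylines(im,[q.astype(int)],True,col,1)
sp=(.5224,.188,2.9); th=np.linspace(0,2*np.pi,40); e=-2
poly(np.c_[25*np.cos(th),0*th-26,200+25*np.sin(th)],(255,0,0),sp)
for y0 in (-22.5,12.5):
    poly([[49+e,y0,227],[87+e,y0,227],[87+e,y0+10,227],[49+e,y0+10,227]],(0,0,255),sp)
poly([[-60,-20,200],[-27,-20,200],[-27,20,200],[-60,20,200]],(0,255,0),sp)
o=(.5228,.1863,2.73)
poly([[56,-10,26],[80,-10,26],[80,10,26],[56,10,26]],(0,255,255),o,232.6)
poly([[-33.5,-20,0],[33.5,-20,0],[33.5,20,0],[-33.5,20,0]],(255,255,0),o,232.6)
cv2.imwrite('pics/w4o.png',im)
E
```

```text
(no output)
```

View pics/w4o.png

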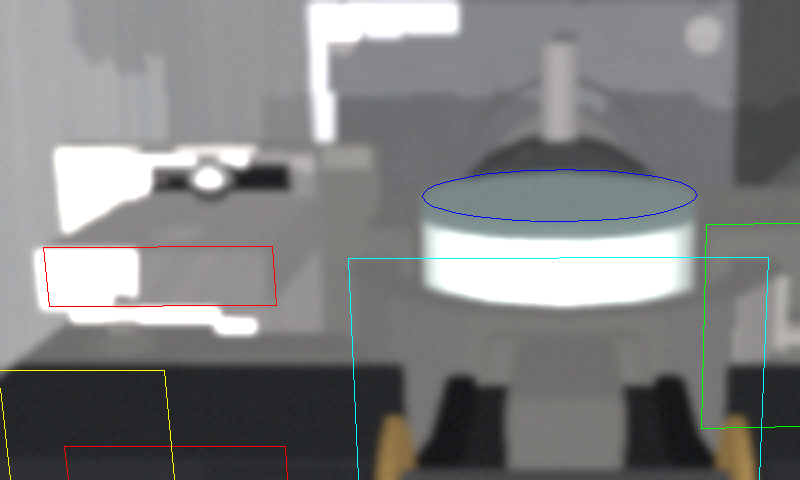

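View pics/w4c.png

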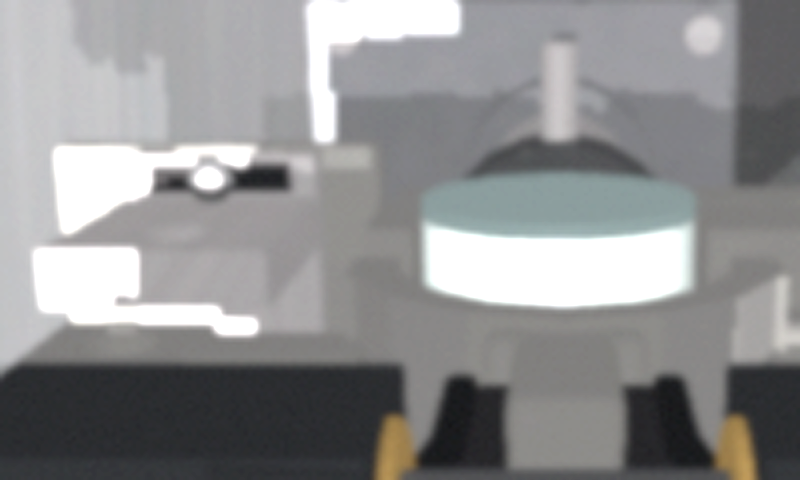

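```bash
python3 - <<'E'
from h import *
import pickle
w=pickle.load(open('w4.pkl','rb'))
q=lambda c,r:(180+c/4,130+r/4)
print('rim',atz(w,q(560,236),.225),'lip',atz(w,q(566,306),.2591), 'shell outer',atz(w,q(566,330),.2661), 'rib top left front',atz(w,q(507,398),.2926),atz(w,q(625,398),.2926))
print('shell sides bottom', atz(w,q(350,262),.2326),atz(w,q(778,262),.2326))
print('tube sides',atz(w,q(424,205),.2),atz(w,q(696,205),.2))
E
```

```text
rim [0.52331197 0.16470125 0.225     ] lip [0.52238194 0.1669472  0.2591    ] shell outer [0.5223517  0.16831224 0.2661    ] rib top left front [0.52923488 0.16869615 0.2926    ] [0.51571606 0.16808189 0.2926    ]
shell sides bottom [0.5566894  0.16876154 0.2326    ] [0.4883973  0.16563382 0.2326    ]
tube sides [0.54825648 0.16567318 0.2       ] [0.49835274 0.16338125 0.2       ]
```

```bash
python3 -m creep '[[[0,-0.002,-0.0006],[-0.1,0,0],0],[[0.006,0,0],[0,0,0],0],[[0.006,0,0],[0,0,0],0],[[0.006,0,0],[0,0,0],0],[[0,0,0],[0,0,0],0]]'
python3 -c "
from h import *
st()"
```

```text
t: 6.85
tool_pos: [0.523, 0.1877, 0.4338]
orientation: [20.9, 89.8, -156.3]
contact_force: [-0.2, 0.9, -3.0]
gripper_width: 0.0135
t 6.85 p [0.523  0.1877 0.4338] zhead -177.15 tilt [-0.0032 -0.0014  0.    ] F [-0.24  0.94 -2.98] M [ 0.09 -0.02 -0.  ] w 0.0135
```

```bash
python3 -m creep '[[[0.004,0,0],[0,0,0],0],[[0.004,0,0],[0,0,0],0],[[0,0,0],[0,0,0],0]]'
python3 -m creep '[[[0.002,0,0],[0,0,0],0],[[0,0,0],[0,0,0],0]]'
python3 -m creep '[[[0.001,0,0],[0,0,0],0],[[0,0,0],[0,0,0],0]]'
python3 -c "
from h import *
st()"
```

```text
t: 7.1
tool_pos: [0.5232, 0.1878, 0.4267]
orientation: [20.1, 89.9, -157.1]
contact_force: [1.2, -0.4, -2.4]
gripper_width: 0.0136
t: 7.27
tool_pos: [0.5234, 0.1879, 0.4255]
orientation: [19.8, 90.0, -157.3]
contact_force: [0.5, 0.9, -1.0]
gripper_width: 0.0137
t: 7.43
tool_pos: [0.5234, 0.1879, 0.4248]
orientation: [-138.3, 90.0, 44.6]
contact_force: [0.1, 0.2, -1.8]
gripper_width: 0.0135
t 7.43 p [0.5234 0.1879 0.4248] zhead -177.14 tilt [0.0001 0.0001 0.    ] F [ 0.15  0.25 -1.85] M [ 0.08 -0.02  0.01] w 0.0135
```

```bash
for i in 1 2; do python3 -m creep '[[[0.001,0,0],[0,0,0],0],[[0.001,0,0],[0,0,0],0],[[0,0,0],[0,0,0],0]]'; done
python3 -m creep '[[[0.0007,0,0],[0,0,0],0],[[0,0,0],[0,0,0],0]]'
```

```text
t: 7.68
tool_pos: [0.5233, 0.1879, 0.4225]
orientation: [12.4, 90.0, -164.7]
contact_force: [-0.0, -0.4, -1.7]
gripper_width: 0.0138
t: 7.93
tool_pos: [0.5233, 0.1879, 0.4205]
orientation: [20.7, 90.0, -156.5]
contact_force: [0.2, 1.2, -2.1]
gripper_width: 0.014
t: 8.1
tool_pos: [0.5234, 0.1879, 0.4199]
orientation: [20.6, 90.0, -156.6]
contact_force: [-0.4, -0.2, -2.0]
gripper_width: 0.0137
```

```bash
for i in 1 2 3; do python3 -m creep '[[[0.0006,0,0],[0,0,0],0],[[0,0,0],[0,0,0],0]]'; done
```

```text
t: 8.27
tool_pos: [0.5234, 0.1879, 0.4198]
orientation: [-179.5, 90.0, 3.4]
contact_force: [-1.6, 0.1, -0.6]
gripper_width: 0.0135
t: 8.43
tool_pos: [0.5233, 0.1878, 0.4197]
orientation: [-174.4, 90.0, 8.5]
contact_force: [-2.1, -0.2, 2.4]
gripper_width: 0.0134
t: 8.6
tool_pos: [0.5232, 0.1878, 0.4197]
orientation: [-173.6, 89.9, 9.2]
contact_force: [-3.9, -0.8, 5.6]
gripper_width: 0.0136
```

```bash
python3 -m creep '[[[-0.001,0,0],[0,0,0],0],[[0,0,0],[0,0,0],0.45],[[0,0,0],[0,0,0],0.45],[[0,0,0],[0,0,0],0.45],[[0,0,0],[0,0,0],0.45]]'
python3 -c "
from h import *
st()
im=ctrl.camera('top'); cv2.imwrite('pics/top3.png',im[:,:,::-1])"
```

```text
t: 9.02
tool_pos: [0.5235, 0.1879, 0.419]
orientation: [-178.0, 90.0, 4.9]
contact_force: [0.0, 0.6, -0.5]
gripper_width: 0.0324
t 9.02 p [0.5235 0.1879 0.419 ] zhead -177.14 tilt [0. 0. 0.] F [ 0.02  0.58 -0.48] M [ 0.05 -0.03 -0.01] w 0.0324
```

```bash
python3 -m creep '[[[-0.020,0,0],[0,0,0],0.45],[[-0.030,0,0],[0,0,0],0.45],[[-0.020,0.01,0],[0,0,0],0.6],[[-0.010,0.030,0],[0,0,0],1],[[0,0.030,0],[0,0,0],1]]'
python3 -m creep '[[[0,0,0],[0,0,0],1],[[0,0,0],[0,0,0],1]]'
python3 -c "
from h import *
import pickle
st()
w=cal('wrist');im=ctrl.camera('wrist'); cv2.imwrite('pics/w5.png',im[:,:,::-1]);pickle.dump(w,open('w5.pkl','wb'))
"
```

```text
t: 9.48
tool_pos: [0.5272, 0.118, 0.5023]
orientation: [-164.3, 89.6, 18.7]
contact_force: [0.1, -0.5, -0.4]
gripper_width: 0.0516
t: 9.65
tool_pos: [0.5268, 0.1168, 0.4995]
orientation: [-142.5, 90.0, 40.2]
contact_force: [-0.6, 0.7, -0.6]
gripper_width: 0.0645
t 9.65 p [0.5268 0.1168 0.4995] zhead -177.26 tilt [0.0006 0.0005 0.    ] F [-0.59  0.73 -0.6 ] M [ 0.15 -0.05 -0.04] w 0.0645
```

View pics/w5.png

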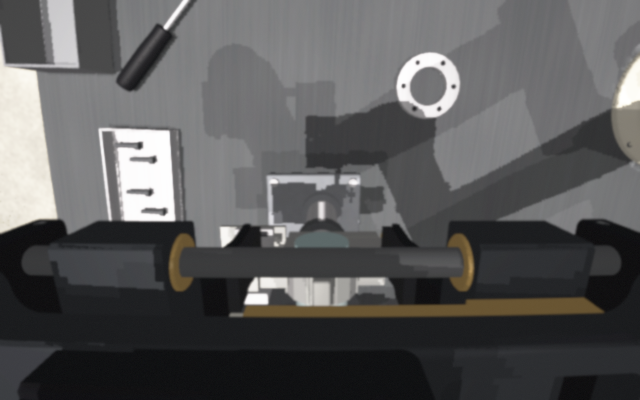

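```bash
python3 -m creep '[[[-0.013,-0.034,-0.010],[0,0,0],1],[[-0.013,-0.034,-0.010],[0,0,0],1],[[-0.013,-0.034,-0.010],[0,0,0],1],[[0,0,0],[0,0,0],1],[[0,0,0],[0,0,0],1]]'
python3 -c "
from h import *
import pickle
im=ctrl.camera('scene'); cv2.imwrite('pics/s5.png',im[:,:,::-1]); crop('pics/s5.png','pics/s5c.png',400,190,500,310,5)
st()
w=cal('wrist');im=ctrl.camera('wrist'); cv2.imwrite('pics/w6.png',im[:,:,::-1]);pickle.dump(w,open('w6.pkl','wb'))
im=cv2.resize(im[120:250,230:420,::-1],None,fx=4,fy=4,interpolation=cv2.INTER_CUBIC)
cv2.imwrite('pics/w6c.png',cv2.convertScaleAbs(im,alpha=1.3))
"
```

```text
t: 10.12
tool_pos: [0.552, 0.2241, 0.5373]
orientation: [19.5, 89.9, -157.4]
contact_force: [-0.4, -0.3, 0.3]
gripper_width: 0.0863
t 10.17 p [0.5517 0.2229 0.5372] zhead -177.01 tilt [-0.0016 -0.0009  0.    ] F [-0.47  0.   -0.49] M [ 0.07 -0.07  0.06] w 0.0867
```

View pics/w6c.png

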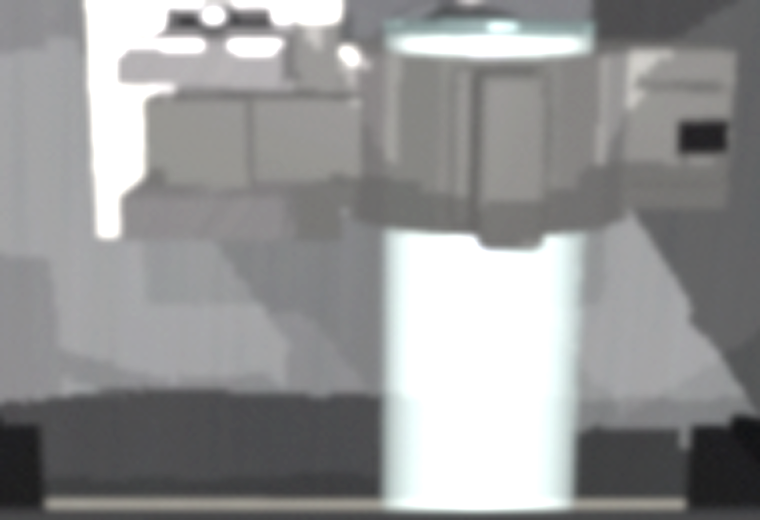

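View pics/s5c.png

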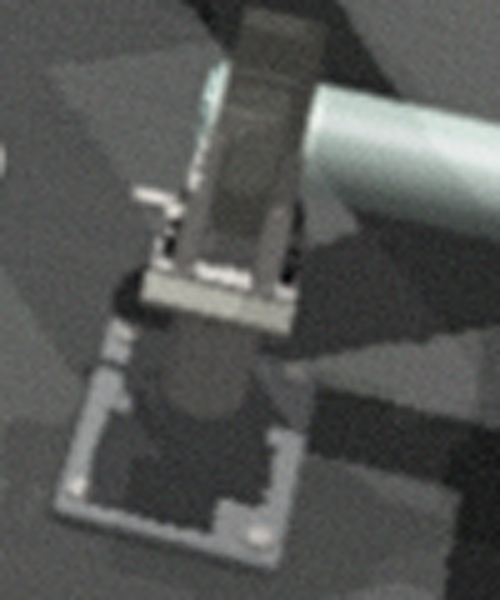

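```bash
python3 - <<'E'
from h import *
import pickle
w=pickle.load(open('w6.pkl','rb'))
g=cv2.imread('pics/w6.png')[:,:,1].astype(int)
for r in (134,137,140,150,155,160,170,173,176): print(r,g[r,250:325].tolist())
im=cv2.imread('pics/w6.png')[120:185,235:325]; cv2.imwrite('pics/w6d.png',cv2.resize(im,None,fx=8.5,fy=8.5,interpolation=cv2.INTER_CUBIC))
E
```

```text
134 [125, 150, 205, 237, 245, 245, 246, 246, 236, 203, 165, 146, 139, 138, 138, 138, 138, 137, 137, 138, 140, 142, 142, 142, 143, 143, 143, 143, 144, 143, 141, 138, 136, 137, 137, 139, 141, 144, 149, 160, 167, 170, 169, 170, 170, 170, 168, 164, 153, 138, 122, 106, 101, 107, 113, 117, 119, 119, 119, 119, 119, 119, 119, 124, 149, 191, 224, 236, 232, 201, 155, 126, 112, 106, 104]
137 [127, 152, 202, 235, 244, 245, 246, 244, 229, 179, 143, 137, 138, 137, 138, 137, 136, 137, 136, 138, 137, 138, 138, 138, 138, 138, 139, 139, 138, 136, 137, 136, 137, 138, 139, 140, 140, 139, 138, 137, 138, 139, 138, 138, 137, 138, 138, 138, 137, 133, 121, 106, 100, 104, 110, 116, 117, 118, 118, 119, 119, 119, 119, 121, 127, 136, 147, 155, 152, 137, 128, 126, 118, 109, 106]
140 [127, 152, 201, 235, 243, 245, 246, 244, 230, 195, 169, 162, 159, 156, 156, 156, 157, 161, 163, 162, 162, 161, 158, 149, 141, 136, 134, 133, 132, 132, 132, 134, 135, 136, 136, 135, 135, 135, 137, 137, 137, 137, 136, 136, 136, 137, 137, 137, 136, 132, 126, 121, 119, 114, 112, 114, 116, 118, 118, 118, 119, 118, 118, 118, 116, 117, 126, 
[... 1551 characters left out ...]
52, 196, 225, 232, 232, 224, 192, 144, 116, 109, 109, 109, 109, 109, 108, 109, 108, 109, 108, 108, 109, 108, 109, 109, 110, 109, 110, 110, 109, 108, 107, 107, 108, 109, 110, 110, 110, 110, 108, 108, 109, 108, 108, 108, 108, 108, 107, 105, 101, 98, 95, 94, 93, 93, 92, 92, 93, 92, 92, 92, 92, 96, 103, 106, 99, 92, 87, 85, 83, 83, 84, 83]
176 [127, 127, 128, 149, 191, 223, 231, 231, 224, 196, 150, 119, 109, 109, 109, 109, 109, 108, 108, 108, 108, 108, 108, 108, 108, 108, 109, 109, 110, 109, 108, 107, 107, 108, 109, 111, 110, 110, 109, 108, 108, 108, 109, 108, 108, 108, 108, 108, 109, 108, 105, 102, 102, 100, 96, 93, 92, 91, 91, 92, 92, 92, 92, 92, 93, 98, 102, 102, 102, 101, 98, 96, 94, 93, 92]
```

View pics/w6d.png

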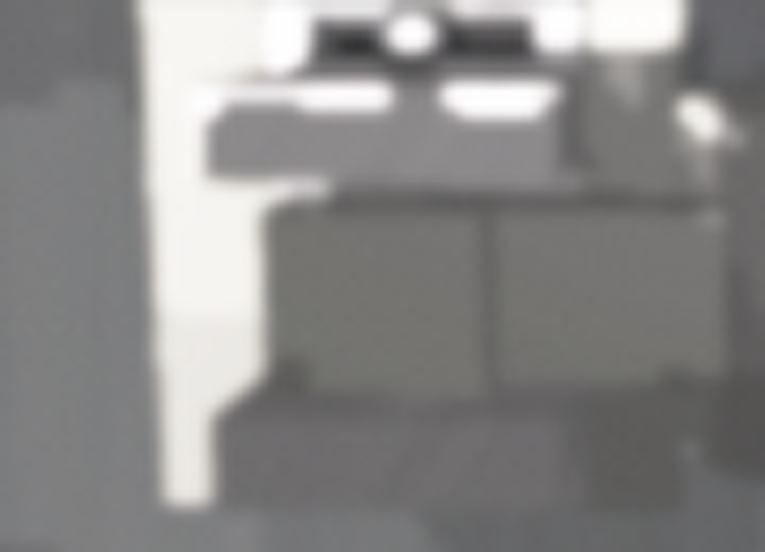

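```bash
python3 - <<'E'
from h import *
import pickle
w=pickle.load(open('w6.pkl','rb'))
for c,r in ((259,137),(300.2,137),(259.7,173),(301,173)): print('ear',atz(w,(c,r),.227))
for c,r in ((265.9,155),(292,155)): print('kn',atz(w,(c,r),.226))
plan([[.54,.06,.48],[.524,-.35,.31]],194,shift=.037)
E
```

```text
ear [0.60814422 0.17672587 0.227     ]
ear [0.57156046 0.17493199 0.227     ]
ear [0.6073092  0.20914271 0.227     ]
ear [0.56966605 0.20726083 0.227     ]
kn [0.60198625 0.19256546 0.226     ]
kn [0.57843022 0.19139987 0.226     ]
pos [0.5516 0.222  0.5372] zhead -177.07 dhead 11.07 tilt 0.12
[[[0.0115, 0.0322, 0.0039], [np.float64(-5.54), 0, 0]], [[0.0115, 0.0317, 0.007], [np.float64(-5.54), 0, 0]], [[0.0115, 0.0309, 0.0101], [0, 0, 0]], [[0.0115, 0.0309, 0.0101], [0, 0, 0]], [[0.0115, 0.0309, 0.0101], [0, 0, 0]]]
[[[0.0131, 0.0303, 0.0088], [0, 0, 0]], [[0.0131, 0.0303, 0.0088], [0, 0, 0]], [[0.0131, 0.0303, 0.0088], [0, 0, 0]], [[0.0131, 0.0303, 0.0088], [0, 0, 0]], [[0.0131, 0.0303, 0.0088], [0, 0, 0]]]
[[[0.0131, 0.0303, 0.0088], [0, 0, 0]], [[0.0131, 0.0303, 0.0088], [0, 0, 0]], [[0.0131, 0.0303, 0.0088], [0, 0, 0]], [[0.0131, 0.0303, 0.0088], [0, 0, 0]], [[0.0131, 0.0303, 0.0088], [0, 0, 0]]]
[[[0.0131, 0.0303, 0.0088], [0, 0, 0]], [[0.0131, 0.0303, 0.0088], [0, 0, 0]], [[0.0131, 0.0303, 0.0088], [0, 0, 0]]]
```

```bash
python3 -m creep '[[[0.008,0.030,0.004],[-5.5,0,0],1],[[0.010,0.031,0.007],[-5.5,0,0],1],[[0.0115,0.031,0.010],[0,0,0],1],[[0.0115,0.031,0.010],[0,0,0],1],[[0.0115,0.031,0.010],[0,0,0],1]]'
python3 -m creep '[[[0.013,0.030,0.009],[0,0,0],1],[[0.013,0.030,0.009],[0,0,0],1],[[0.013,0.030,0.009],[0,0,0],1],[[0.013,0.030,0.009],[0,0,0],1],[[0.013,0.030,0.009],[0,0,0],1]]'
python3 -m creep '[[[0.013,0.030,0.009],[0,0,0],1],[[0.013,0.030,0.009],[0,0,0],1],[[0.013,0.030,0.009],[0,0,0],1],[[0.013,0.030,0.009],[0,0,0],1],[[0.013,0.030,0.009],[0,0,0],1]]'
python3 -c "
from h import *
plan([[.524,-.35,.31]],194,shift=.037)"
```

```text
t: 10.63
tool_pos: [0.5388, 0.0597, 0.4851]
orientation: [12.6, 90.0, -153.6]
contact_force: [1.7, -1.1, 0.4]
gripper_width: 0.0868
t: 11.05
tool_pos: [0.5308, -0.0966, 0.4201]
orientation: [-3.8, 90.0, -170.0]
contact_force: [0.4, 0.7, -0.8]
gripper_width: 0.087
t: 11.47
tool_pos: [0.523, -0.2528, 0.3551]
orientation: [-16.3, 90.0, 177.5]
contact_force: [1.0, 0.2, -0.8]
gripper_width: 0.0869
pos [ 0.523  -0.2528  0.3551] zhead -166.19 dhead 0.19 tilt 0.03
[[[0.015, 0.0315, 0.0074], [np.float64(-0.19), 0, 0]], [[0.015, 0.0315, 0.0075], [0, 0, 0]], [[0.015, 0.0315, 0.0075], [0, 0, 0]]]
```

```bash
python3 -m creep '[[[0.015,0.0315,0.0075],[0,0,0],1],[[0.015,0.0315,0.0075],[0,0,0],1],[[0.015,0.0315,0.0075],[0,0,0],1],[[0,0,0],[0,0,0],1],[[0,0,0],[0,0,0],1]]'
python3 -m creep '[[[0,0,0],[0,0,0],1]]'
python3 - <<'E'
from h import *
import pickle
st(); w=cal('wrist'); im=ctrl.camera('wrist')
cv2.imwrite('pics/w7.png',im[:,:,::-1]); pickle.dump(w,open('w7.pkl','wb'))
im=im[110:245,230:440,::-1]
im=cv2.resize(im,None,fx=3.8,fy=3.8,interpolation=cv2.INTER_CUBIC); cv2.imwrite('pics/w7c.png',cv2.convertScaleAbs(im,alpha=1.3))
E
```

```text
t: 11.88
tool_pos: [0.5237, -0.3498, 0.3089]
orientation: [-34.1, 89.8, 159.5]
contact_force: [-0.4, 0.2, -0.2]
gripper_width: 0.0867
t: 11.97
tool_pos: [0.5246, -0.3482, 0.3108]
orientation: [-25.0, 90.0, 168.8]
contact_force: [0.4, -0.4, -0.2]
gripper_width: 0.0869
t 11.97 p [ 0.5246 -0.3482  0.3108] zhead -166.2 tilt [-0.0005  0.0001  0.    ] F [ 0.42 -0.39 -0.17] M [ 0.05 -0.01  0.02] w 0.0869
```

View pics/w7.png

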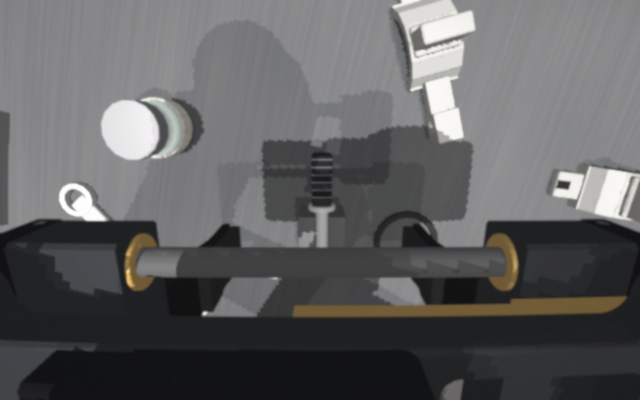

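View pics/w7c.png

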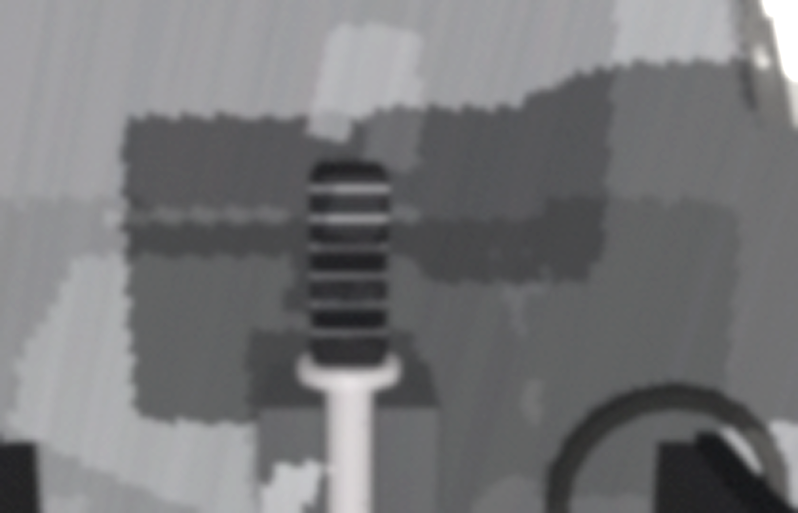

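```bash
python3 - <<'E'
from h import *
import pickle
w=pickle.load(open('w7.pkl','rb')); S=3.8
px=lambda c,r:((c+.5)/S-.5+230,(r+.5)/S-.5+110)
print('col front',atz(w,px(349,362),.044)); print('rear top?',atz(w,px(348.5,183),.044),'rear bottom?',atz(w,px(348.5,162),.028))
print('shank', atz(w,px(350,500),.041),atz(w,px(349,400),.041))
for c in (309,388): print('side',atz(w,px(c,260),.044))
plan([[.524,-.37,.20]],193.8)
E
```

```text
col front [ 0.52296498 -0.34667122  0.044     ]
rear top? [ 0.53198118 -0.38303761  0.044     ] rear bottom? [ 0.5325267  -0.38540943  0.028     ]
shank [ 0.51510736 -0.31555928  0.041     ] [ 0.52075336 -0.33767946  0.041     ]
side [ 0.5360776  -0.36578241  0.044     ]
side [ 0.52037102 -0.36962191  0.044     ]
pos [ 0.5249 -0.3476  0.3114] zhead -166.13 dhead -0.07 tilt 0.04
[[[0.0279, 0.0054, 0.0016], [np.float64(0.07), 0, 0]], [[0.0279, 0.0054, 0.0016], [0, 0, 0]], [[0.0279, 0.0054, 0.0016], [0, 0, 0]], [[0.0279, 0.0054, 0.0016], [0, 0, 0]]]
```

```bash
python3 -m creep '[[[0.030,0.0135,0.0008],[0,0,0],1],[[0.030,0.0132,0.0008],[0,0,0],1],[[0.030,0,0],[0,0,0],1],[[0.0175,0,0],[0,0,0],0.6],[[0,0,0],[0,0,0],0.3]]'
python3 -c "
from h import *
st(); plan([[.5297,-.3739,.204]],193.8)"
```

```text
t: 12.43
tool_pos: [0.5289, -0.3725, 0.1997]
orientation: [-42.2, 89.6, 151.7]
contact_force: [-0.6, 0.5, -0.4]
gripper_width: 0.0797
t 12.43 p [ 0.5289 -0.3725  0.1997] zhead -166.1 tilt [-0.0068  0.0037  0.    ] F [-0.61  0.46 -0.36] M [0.11 0.07 0.02] w 0.0797
pos [ 0.5289 -0.3725  0.1997] zhead -166.1 dhead -0.1 tilt 0.45
[[[-0.0043, 0.0015, -0.0004], [np.float64(0.1), 0, 0]]]
```

Settle and close.

```bash
python3 -m creep '[[[0,0,0],[0,0,0],0],[[0,0,0],[0,0,0],0],[[0,0,0],[0,0,0],0],[[0,0,0],[0,0,0],0],[[0,0,0],[0,0,0],0]]' 30
python3 -c "
from h import *
st()"
python3 -m creep '[[[0,0,0],[0,0,0],0],[[0,0,0],[0,0,0],0],[[0,0,0],[0,0,0],0],[[0,0,0],[0,0,0],0],[[0,0,0],[0,0,0],0]]' 30
python3 -m creep '[[[0,0,0],[0,0,0],0],[[0,0,0],[0,0,0],0]]' 30
python3 -c "
from h import *
st()"
```

```text
t: 12.85
tool_pos: [0.5305, -0.3742, 0.2049]
orientation: [143.2, 89.8, -22.9]
contact_force: [-0.6, -0.4, 0.3]
gripper_width: 0.048
t 12.85 p [ 0.5305 -0.3742  0.2049] zhead -166.12 tilt [ 0.0025 -0.001   0.    ] F [-0.62 -0.37  0.26] M [ 0.09 -0.06  0.02] w 0.048
t: 13.27
tool_pos: [0.5301, -0.3743, 0.2032]
orientation: [-26.5, 90.0, 167.4]
contact_force: [-1.1, -0.5, 1.0]
gripper_width: 0.0157
t: 13.43
tool_pos: [0.5301, -0.3743, 0.2032]
orientation: [-24.9, 90.0, 169.0]
contact_force: [-0.7, 1.1, 0.1]
gripper_width: 0.0155
t 13.43 p [ 0.5301 -0.3743  0.2032] zhead -166.14 tilt [-0.0002  0.      0.    ] F [-0.73  1.1   0.1 ] M [-0.01 -0.04  0.01] w 0.0155
```

```bash
python3 -m creep '[[[-0.006,0,0],[0,0,0],0],[[-0.020,0,0],[0,0,0],0],[[-0.035,0,0],[0,0,0],0],[[-0.035,0,0],[0,0,0],0],[[-0.035,0,0],[0,0,0],0]]'
python3 -c "
from h import *
st();plan([[.56,-.2,.385],[.597,.060,.385]],182.9,shift=.037,turn=5.8)"
```

```text
t: 13.85
tool_pos: [0.5299, -0.3742, 0.3357]
orientation: [-29.4, 89.9, 164.4]
contact_force: [0.5, -0.9, -1.0]
gripper_width: 0.0158
t 13.85 p [ 0.5299 -0.3742  0.3357] zhead -166.13 tilt [-0.0011  0.0003  0.    ] F [ 0.53 -0.93 -0.99] M [ 0.   -0.13 -0.03] w 0.0158
pos [ 0.5299 -0.3742  0.3357] zhead -166.13 dhead -10.97 tilt 0.06
[[[-0.0099, -0.0324, -0.0142], [np.float64(5.48), 0, 0]], [[-0.0099, -0.0336, -0.011], [np.float64(5.48), 0, 0]], [[-0.0099, -0.0345, -0.0078], [0, 0, 0]], [[-0.0099, -0.0345, -0.0078], [0, 0, 0]], [[-0.0099, -0.0345, -0.0078], [0, 0, 0]]]
[[[0.0, -0.0322, -0.0063], [0, 0, 0]], [[0.0, -0.0322, -0.0063], [0, 0, 0]], [[0.0, -0.0322, -0.0063], [0, 0, 0]], [[0.0, -0.0322, -0.0063], [0, 0, 0]], [[0.0, -0.0322, -0.0063], [0, 0, 0]]]
[[[0.0, -0.0322, -0.0063], [0, 0, 0]], [[0.0, -0.0322, -0.0063], [0, 0, 0]], [[0.0, -0.0322, -0.0063], [0, 0, 0]]]
```

```bash
python3 -m creep '[[[-0.010,-0.032,-0.014],[5.5,0,0],0],[[-0.010,-0.033,-0.011],[5.5,0,0],0],[[-0.010,-0.0345,-0.008],[0,0,0],0],[[-0.010,-0.0345,-0.008],[0,0,0],0],[[-0.008,-0.0345,-0.008],[0,0,0],0]]'
python3 -m creep '[[[0,-0.032,-0.006],[0,0,0],0],[[0,-0.032,-0.006],[0,0,0],0],[[0,-0.032,-0.006],[0,0,0],0],[[0,-0.032,-0.006],[0,0,0],0],[[0,-0.032,-0.006],[0,0,0],0]]'
python3 -m creep '[[[0,-0.032,-0.006],[0,0,0],0],[[0,-0.020,-0.003],[0,0,0],0],[[0,0,0],[0,0,0],0],[[0,0,0],[0,0,0],0]]'
python3 -c "
from h import *
st();plan([[.5963,.0726,.3812]],182.9)"
```

```text
t: 14.27
tool_pos: [0.5607, -0.1995, 0.3835]
orientation: [170.2, 89.9, -7.0]
contact_force: [0.6, 0.5, -1.0]
gripper_width: 0.0157
t: 14.68
tool_pos: [0.5826, -0.0382, 0.3827]
orientation: [-152.9, 90.0, 30.0]
contact_force: [1.2, -0.6, -1.0]
gripper_width: 0.0158
t: 15.02
tool_pos: [0.5892, 0.0137, 0.3824]
orientation: [9.5, 90.0, -167.5]
contact_force: [0.3, -1.3, -0.8]
gripper_width: 0.0158
t 15.02 p [0.5892 0.0137 0.3824] zhead -177.01 tilt [-0.0003 -0.0001  0.    ] F [ 0.28 -1.34 -0.81] M [ 0.03 -0.06  0.06] w 0.0158
pos [0.5892 0.0137 0.3824] zhead -177.01 dhead -0.09 tilt 0.02
[[[0.0006, -0.0292, -0.0051], [np.float64(0.09), 0, 0]], [[0.0006, -0.0292, -0.005], [0, 0, 0]]]
```

```bash
python3 -m creep '[[[0.0006,-0.025,-0.005],[0.1,0,0],0],[[0.0006,-0.020,-0.005],[0,0,0],0],[[0,-0.009,0],[0,0,0],0],[[0,0,0],[0,0,0],0],[[0,0,0],[0,0,0],0]]'
python3 -c "
from h import *
st();plan([[.5963,.0726,.3812]],182.9)
im=ctrl.camera('scene'); cv2.imwrite('pics/s8.png',im[:,:,::-1]); crop('pics/s8.png','pics/s8c.png',400,160,500,270,5)
im=ctrl.camera('top'); cv2.imwrite('pics/top8.png',im[:,:,::-1]); crop('pics/top8.png','pics/top8c.png',150,110,270,220,5)
"
```

```text
t: 15.43
tool_pos: [0.5964, 0.0663, 0.3811]
orientation: [26.5, 90.0, -150.7]
contact_force: [0.2, 0.1, -1.3]
gripper_width: 0.0156
t 15.43 p [0.5964 0.0663 0.3811] zhead -177.25 tilt [-0.0006 -0.0003  0.    ] F [ 0.15  0.15 -1.28] M [ 0.08 -0.08 -0.02] w 0.0156
pos [0.5964 0.0663 0.3811] zhead -177.25 dhead 0.15 tilt 0.04
[[[-0.0001, -0.0063, -0.0002], [np.float64(-0.15), 0, 0]]]
```

View pics/s8c.png

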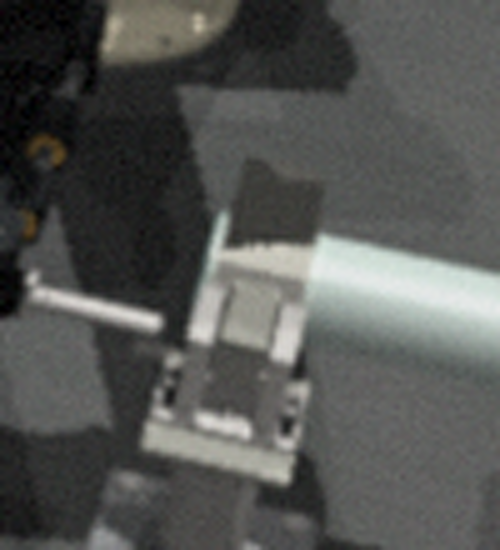

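View pics/top8c.png

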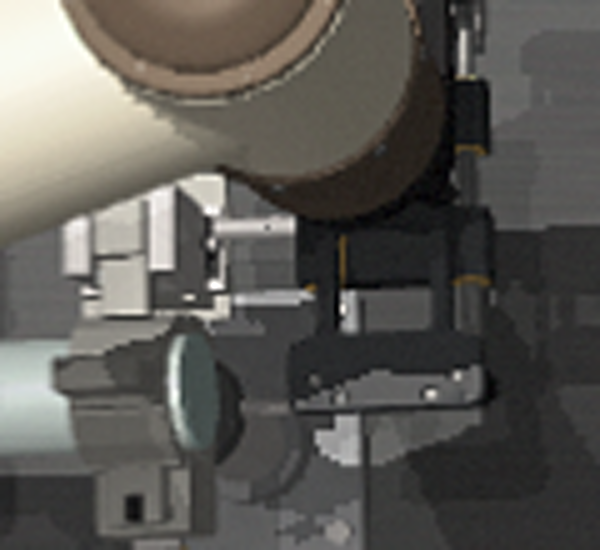

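```bash
python3 - <<'E'
from h import *
g=cv2.imread('pics/top8.png')[:,:,1].astype(int)
print('rows 140-170')
for c in (163,165,172,174,176,181,183,196,200,204,207): print(c,g[140:172,c].tolist())
print('row155',g[155,160:212].tolist())
c=cal('top')
E
```

```text
rows 140-170
163 [191, 187, 183, 173, 166, 153, 145, 142, 131, 121, 112, 101, 95, 91, 142, 207, 204, 205, 189, 185, 190, 184, 187, 188, 163, 93, 101, 101, 101, 105, 102, 101]
165 [188, 181, 174, 167, 161, 149, 145, 135, 126, 115, 106, 96, 94, 147, 235, 229, 223, 205, 210, 211, 210, 208, 208, 212, 175, 65, 93, 97, 98, 103, 100, 99]
172 [170, 164, 153, 145, 137, 130, 117, 108, 100, 90, 99, 179, 203, 200, 189, 184, 183, 183, 181, 183, 151, 70, 188, 182, 181, 180, 181, 181, 181, 185, 182, 186]
174 [166, 155, 148, 144, 132, 121, 112, 101, 94, 94, 153, 205, 201, 199, 189, 182, 182, 182, 184, 185, 149, 69, 188, 182, 184, 182, 185, 185, 185, 187, 187, 189]
176 [159, 148, 143, 135, 124, 112, 105, 95, 91, 125, 210, 204, 202, 202, 198, 185, 186, 184, 187, 188, 141, 155, 189, 185, 187, 186, 189, 187, 188, 188, 190, 192]
181 [145, 135, 126, 113, 103, 94, 91, 134, 239, 231, 229, 228, 226, 217, 218, 213, 215, 217, 216, 216, 216, 214, 217, 223, 62, 68, 76, 78, 73, 68, 71, 63]
183 [137, 129, 119, 107, 100, 89, 98, 186, 232, 229, 229, 224, 210, 210, 212, 214, 209, 209, 212, 214, 212, 211, 212, 219, 63, 75, 82, 90, 76, 73, 72, 67]
196 [94, 89, 91, 75, 36, 40, 82, 103, 100, 97, 95, 88, 87, 98, 185, 215, 157, 107, 81, 89, 88, 91, 81, 84, 86, 76, 76, 77, 80, 128, 124, 63]
200 [98, 95, 97, 97, 79, 54, 42, 34, 86, 103, 101, 99, 98, 123, 191, 206, 150, 105, 96, 87, 89, 88, 77, 98, 96, 93, 97, 88, 112, 163, 161, 62]
204 [96, 93, 94, 98, 97, 64, 56, 51, 38, 31, 34, 88, 87, 158, 196, 200, 150, 99, 85, 89, 91, 90, 76, 82, 82, 79, 79, 74, 147, 156, 161, 62]
207 [95, 93, 94, 96, 96, 71, 61, 38, 36, 39, 34, 35, 74, 140, 199, 196, 148, 91, 89, 89, 93, 92, 80, 79, 81, 79, 82, 74, 148, 160, 163, 65]
row155 [90, 93, 138, 207, 231, 229, 231, 186, 123, 166, 182, 184, 184, 181, 182, 182, 185, 177, 127, 126, 218, 213, 218, 214, 168, 70, 81, 75, 76, 79, 80, 42, 122, 218, 213, 214, 215, 214, 209, 208, 206, 210, 205, 115, 200, 196, 197, 196, 203, 57, 20, 25]
```

```bash
python3 - <<'E'
from h import *
c=cal('top')
e=atz(c,(182,163.7),.227); k=atz(c,(174,160.9),.226); s=atz(c,(200,155.1),.214); s2=atz(c,(207,154.9),.214); tip=atz(c,(192,155),.214); col=atz(c,(209,155),.214)
a=np.tan(np.radians(2.9))
ax=lambda p,off,y:p[0]+off-a*(y-p[1])
for n,p,off in (('ear',e,.019),('kn',k,.012),('sh',s,0),('sh2',s2,0)): print(n,p.round(4),'axis x at y=.165:',round(ax(p,off,.165),4))
print('tip',tip,'collar?',col)
E
```

```text
ear [0.5697 0.1739 0.227 ] axis x at y=.165: 0.5892
kn [0.5758 0.1911 0.226 ] axis x at y=.165: 0.5891
sh [0.5914 0.1404 0.214 ] axis x at y=.165: 0.5901
sh2 [0.5919 0.1255 0.214 ] axis x at y=.165: 0.5899
tip [0.5914321  0.15735771 0.214     ] collar? [0.59174319 0.12124513 0.214     ]
```

```bash
python3 -m creep '[[[0,-0.004,0],[0,0,0],0],[[0,-0.004,0],[0,0,0],0],[[0,-0.001,0],[0,0,0],0],[[0,0,0],[0,0,0],0]]'
python3 -m creep '[[[0,-0.001,0],[0,0,0],0],[[0,-0.001,0],[0,0,0],0],[[0,0,0],[0,0,0],0]]'
python3 -c "
from h import *
st()"
python3 -m creep '[[[0,-0.001,0],[0,0,0],0],[[0,-0.001,0],[0,0,0],0],[[0,0,0],[0,0,0],0]]'
python3 -c "
from h import *
st()"
```

```text
t: 15.87
tool_pos: [0.5962, 0.0762, 0.3811]
orientation: [-158.7, 90.0, 24.1]
contact_force: [-0.0, -0.7, -1.2]
gripper_width: 0.0154
t: 16.12
tool_pos: [0.5961, 0.0782, 0.381]
orientation: [-38.2, 90.0, 144.5]
contact_force: [-0.4, -0.5, -0.2]
gripper_width: 0.016
t 16.12 p [0.5961 0.0782 0.381 ] zhead -177.23 tilt [-0.  0.  0.] F [-0.42 -0.47 -0.15] M [ 0.06 -0.08 -0.04] w 0.016
t: 16.37
tool_pos: [0.596, 0.0802, 0.381]
orientation: [-147.8, 90.0, 35.0]
contact_force: [0.6, -0.9, -0.7]
gripper_width: 0.0155
t 16.37 p [0.596  0.0802 0.381 ] zhead -177.23 tilt [0. 0. 0.] F [ 0.56 -0.88 -0.72] M [ 0.07 -0.1   0.  ] w 0.0155
```

```bash
for i in 1 2 3; do python3 -m creep '[[[0,-0.001,0],[0,0,0],0],[[0,0,0],[0,0,0],0]]' | grep -E 'tool_pos|contact'; done
```

```text
tool_pos: [0.596, 0.0812, 0.3811]
contact_force: [-0.5, -0.9, -0.5]
tool_pos: [0.5959, 0.0822, 0.381]
contact_force: [-0.4, -0.3, -0.8]
tool_pos: [0.5959, 0.0832, 0.3811]
contact_force: [-0.0, -0.6, -0.7]
```

```bash
for i in 1 2 3 4; do python3 -m creep '[[[0,-0.001,0],[0,0,0],0],[[0,0,0],[0,0,0],0]]' | grep -E 'tool_pos|contact'; done
python3 -c "
from h import *
st()"
```

```text
tool_pos: [0.5958, 0.0842, 0.3811]
contact_force: [0.6, 0.7, -0.3]
tool_pos: [0.5958, 0.0852, 0.3811]
contact_force: [0.8, -0.8, -0.5]
tool_pos: [0.5957, 0.0862, 0.3811]
contact_force: [-0.3, 0.9, -0.8]
tool_pos: [0.5957, 0.0872, 0.3811]
contact_force: [-0.5, -0.5, -1.0]
t 17.53 p [0.5957 0.0872 0.3811] zhead -177.23 tilt [0. 0. 0.] F [-0.5  -0.47 -1.01] M [ 0.02 -0.06 -0.07] w 0.0154
```

```bash
python3 -c "
from h import *
im=ctrl.camera('scene'); cv2.imwrite('pics/s9.png',im[:,:,::-1]); crop('pics/s9.png','pics/s9c.png',400,190,490,260,7)
im=ctrl.camera('top'); cv2.imwrite('pics/top9.png',im[:,:,::-1]); crop('pics/top9.png','pics/top9c.png',150,130,250,190,7)
"
```

```text
(no output)
```

View pics/s9c.png

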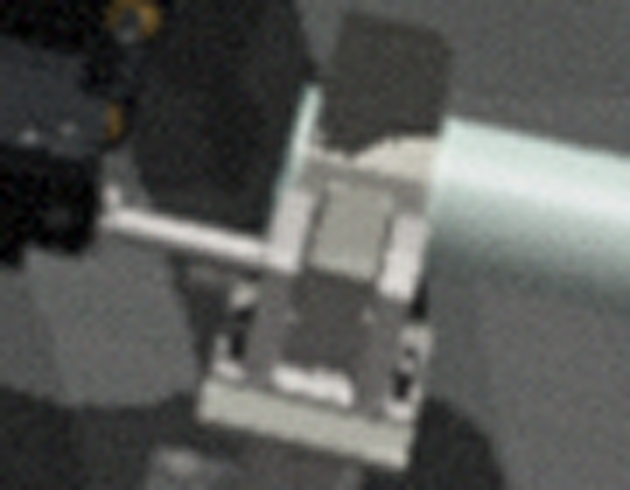

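View pics/top9c.png

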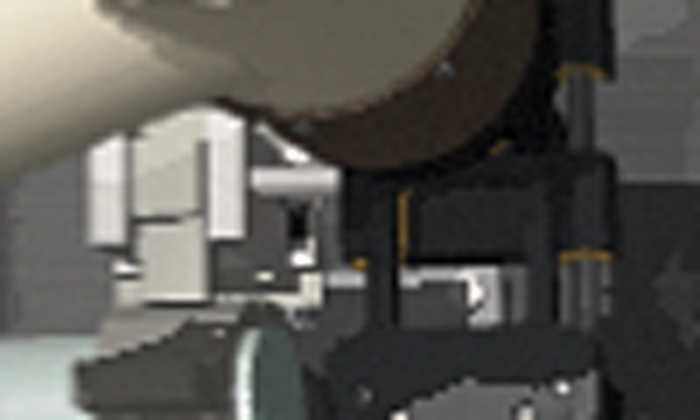

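```bash
for i in 1 2 3 4 5; do python3 -m creep '[[[0,-0.001,0],[0,0,0],0],[[0,0,0],[0,0,0],0]]' | grep -E 'tool_pos|contact'; done
python3 -c "
from h import *
st()"
```

```text
tool_pos: [0.5956, 0.0881, 0.3811]
contact_force: [0.4, -0.4, -1.3]
tool_pos: [0.5956, 0.0892, 0.381]
contact_force: [0.0, 0.7, -1.3]
tool_pos: [0.5955, 0.0902, 0.3811]
contact_force: [-0.4, 0.5, -1.2]
tool_pos: [0.5955, 0.0912, 0.381]
contact_force: [-0.1, -1.1, -0.5]
tool_pos: [0.5954, 0.0922, 0.3811]
contact_force: [-1.4, -0.1, -1.2]
t 18.47 p [0.5954 0.0922 0.3811] zhead -177.23 tilt [0.0001 0.0001 0.    ] F [-1.35 -0.12 -1.17] M [ 0.05  0.03 -0.06] w 0.0159
```

```bash
for i in 1 2 3 4 5; do python3 -m creep '[[[0,-0.001,0],[0,0,0],0],[[0,0,0],[0,0,0],0]]' | grep -E 'tool_pos|contact'; done
python3 -c "
from h import *
st()"
```

```text
tool_pos: [0.5954, 0.0932, 0.381]
contact_force: [-0.1, -0.9, -1.6]
tool_pos: [0.5953, 0.0942, 0.381]
contact_force: [0.9, -0.1, -1.3]
tool_pos: [0.5953, 0.0952, 0.3811]
contact_force: [0.8, -0.3, -0.1]
tool_pos: [0.5953, 0.0962, 0.3811]
contact_force: [0.1, -1.0, -0.5]
tool_pos: [0.5952, 0.0972, 0.381]
contact_force: [-0.5, -0.3, -0.9]
t 19.3 p [0.5952 0.0972 0.381 ] zhead -177.23 tilt [0. 0. 0.] F [-0.45 -0.27 -0.9 ] M [ 0.03 -0.01  0.02] w 0.0158
```

```bash
for i in 1 2 3 4 5; do python3 -m creep '[[[0,-0.001,0],[0,0,0],0],[[0,-0.001,0],[0,0,0],0],[[0,0,0],[0,0,0],0]]' | grep -E 'tool_pos|contact'; done
python3 -c "
from h import *
st()"
```

```text
tool_pos: [0.5951, 0.0992, 0.3811]
contact_force: [0.3, -0.1, -0.8]
tool_pos: [0.595, 0.1012, 0.381]
contact_force: [0.5, 0.3, -1.1]
tool_pos: [0.5949, 0.1032, 0.381]
contact_force: [0.7, -0.3, -1.2]
tool_pos: [0.5948, 0.1052, 0.381]
contact_force: [0.8, -0.2, -0.3]
tool_pos: [0.5947, 0.1072, 0.381]
contact_force: [0.0, -0.2, -1.0]
t 20.55 p [0.5947 0.1072 0.381 ] zhead -177.23 tilt [-0.  0.  0.] F [ 0.02 -0.17 -0.98] M [ 0.   -0.    0.02] w 0.016
```

```bash
for i in 1 2 3 4 5 6; do python3 -m creep '[[[0,-0.001,0],[0,0,0],0],[[0,-0.001,0],[0,0,0],0],[[0,-0.001,0],[0,0,0],0],[[0,0,0],[0,0,0],0]]' | grep -E 'tool_pos|contact'; done
python3 -c "
from h import *
st()"
```

```text
tool_pos: [0.5946, 0.1102, 0.3811]
contact_force: [-0.3, 0.2, -0.5]
tool_pos: [0.5944, 0.1132, 0.381]
contact_force: [-0.3, -1.1, -0.1]
tool_pos: [0.5943, 0.1162, 0.381]
contact_force: [-0.6, -0.1, -0.5]
tool_pos: [0.5941, 0.1192, 0.381]
contact_force: [0.3, -0.4, -0.4]
tool_pos: [0.594, 0.1222, 0.3811]
contact_force: [-0.6, -0.2, -0.7]
tool_pos: [0.5938, 0.1252, 0.381]
contact_force: [-0.3, 0.7, -0.2]
t 22.55 p [0.5938 0.1252 0.381 ] zhead -177.23 tilt [-0.  0.  0.] F [-0.27  0.69 -0.18] M [ 0.05 -0.07 -0.05] w 0.0156
```

```bash
python3 -m creep '[[[0,-0.001,0],[0,0,0],0],[[0,-0.001,0],[0,0,0],0],[[0,-0.001,0],[0,0,0],0],[[0,-0.001,0],[0,0,0],0],[[0,0,0],[0,0,0],0]]' | grep -E 'tool_pos|contact'
for i in 1 2 3 4 5; do python3 -m creep '[[[0,-0.001,0],[0,0,0],0],[[0,0,0],[0,0,0],0]]' | grep -E 'tool_pos|contact'; done
```

```text
tool_pos: [0.5937, 0.1292, 0.381]
contact_force: [0.1, 0.8, -0.7]
tool_pos: [0.5936, 0.1301, 0.3811]
contact_force: [0.9, 0.5, -1.0]
tool_pos: [0.5936, 0.1311, 0.3811]
contact_force: [0.2, -0.1, 0.1]
tool_pos: [0.5935, 0.1321, 0.3811]
contact_force: [-0.4, 0.6, 0.1]
tool_pos: [0.5935, 0.1331, 0.381]
contact_force: [-0.6, -0.4, -1.7]
tool_pos: [0.5934, 0.1342, 0.381]
contact_force: [0.5, 0.6, -0.5]
```

```bash
python3 -c "
from h import *
st()
im=ctrl.camera('scene'); cv2.imwrite('pics/s10.png',im[:,:,::-1]); crop('pics/s10.png','pics/s10c.png',400,190,490,260,7)
"
```

```text
t 23.8 p [0.5934 0.1342 0.381 ] zhead -177.23 tilt [0. 0. 0.] F [ 0.55  0.62 -0.51] M [ 0.1  -0.04  0.03] w 0.0154
```

View pics/s10c.png

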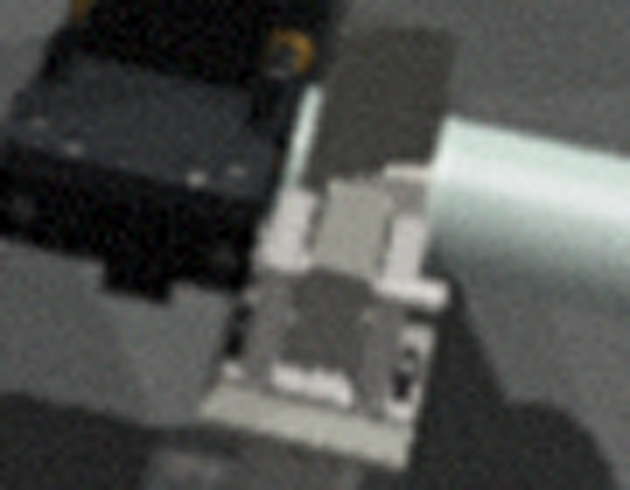

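```bash
for i in 1 2 3 4; do python3 -m creep '[[[0,-0.001,0],[0,0,0],0],[[0,0,0],[0,0,0],0]]' | grep -E 'tool_pos|contact'; done
```

```text
tool_pos: [0.5934, 0.1351, 0.3811]
contact_force: [0.0, -0.5, -0.2]
tool_pos: [0.5934, 0.1357, 0.3811]
contact_force: [1.1, -2.6, -1.3]
tool_pos: [0.5934, 0.136, 0.3812]
contact_force: [0.5, -5.9, -0.9]
tool_pos: [0.5934, 0.1364, 0.3812]
contact_force: [1.2, -8.1, -0.4]
```

```bash
python3 -m creep '[[[0,0.001,0],[0,0,0],0],[[0,0,0],[0,0,0],0],[[0,0,0],[0,0,0],0.45],[[0,0,0],[0,0,0],0.45],[[0,0,0],[0,0,0],0.45]]'
python3 -m creep '[[[0,0,0],[0,0,0],0.45],[[0,0,0],[0,0,0],0.45]]'
python3 -c "
from h import *
st()"
```

```text
t: 24.93
tool_pos: [0.5933, 0.1375, 0.3812]
orientation: [-122.7, 89.9, 60.1]
contact_force: [0.1, 0.0, 0.0]
gripper_width: 0.0283
t: 25.1
tool_pos: [0.5933, 0.1374, 0.3812]
orientation: [-128.2, 90.0, 54.6]
contact_force: [0.4, -0.1, -0.3]
gripper_width: 0.0369
t 25.1 p [0.5933 0.1374 0.3812] zhead -177.21 tilt [0.0004 0.0005 0.    ] F [ 0.38 -0.13 -0.26] M [ 0.03 -0.03  0.02] w 0.0369
```

Released. Lift clear and inspect.

```bash
python3 -m creep '[[[-0.015,0.001,0],[0,0,0],0.45],[[-0.025,0,0],[0,0,0],0.45],[[-0.03,0,0],[0,0,0],0.45],[[-0.03,0,0],[0,0,0],0.45],[[-0.03,-0.02,0.005],[0,0,0],0.6]]'
python3 -m creep '[[[-0.01,-0.03,0.01],[0,0,0],1],[[-0.01,-0.03,0.01],[0,0,0],1],[[0,0,0],[0,0,0],1],[[0,0,0],[0,0,0],1]]'
python3 -c "
from h import *
import pickle
im=ctrl.camera('scene'); cv2.imwrite('pics/s11.png',im[:,:,::-1]); crop('pics/s11.png','pics/s11c.png',400,190,490,260,7)
st()
w=cal('wrist');im=ctrl.camera('wrist'); cv2.imwrite('pics/w11.png',im[:,:,::-1]);pickle.dump(w,open('w11.pkl','wb'))
im=cv2.resize(im[90:250,220:420,::-1],None,fx=3.7,fy=3.7,interpolation=cv2.INTER_CUBIC)
cv2.imwrite('pics/w11c.png',cv2.convertScaleAbs(im,alpha=1.3))
"
```

```text
t: 25.52
tool_pos: [0.5876, 0.1541, 0.5126]
orientation: [91.2, 90.0, -86.2]
contact_force: [0.1, 0.6, -0.2]
gripper_width: 0.0415
t: 25.85
tool_pos: [0.5638, 0.2162, 0.5318]
orientation: [-136.8, 89.9, 46.1]
contact_force: [0.2, 0.3, 0.8]
gripper_width: 0.0649
t 25.9 p [0.5641 0.2154 0.531 ] zhead -177.15 tilt [-0.0001  0.0003  0.    ] F [-0.02  0.28 -0.78] M [ 0.07 -0.02  0.01] w 0.0688
```

View pics/w11c.png

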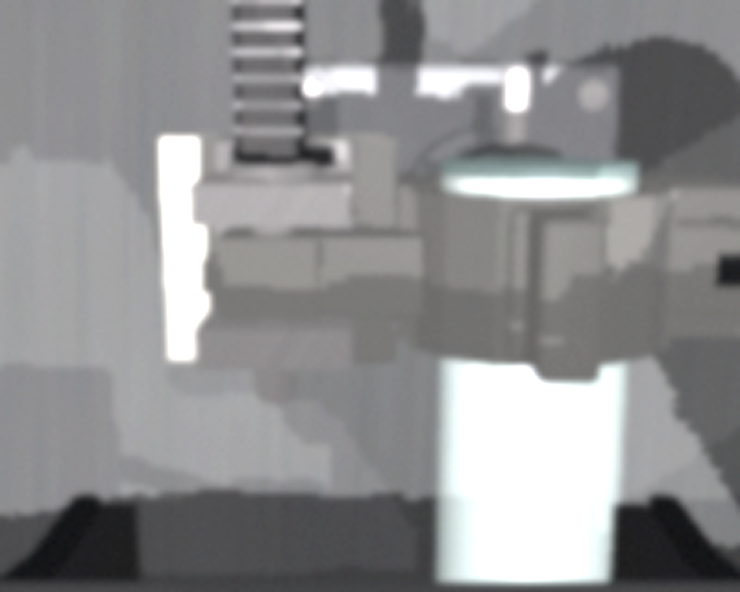

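View pics/s11c.png

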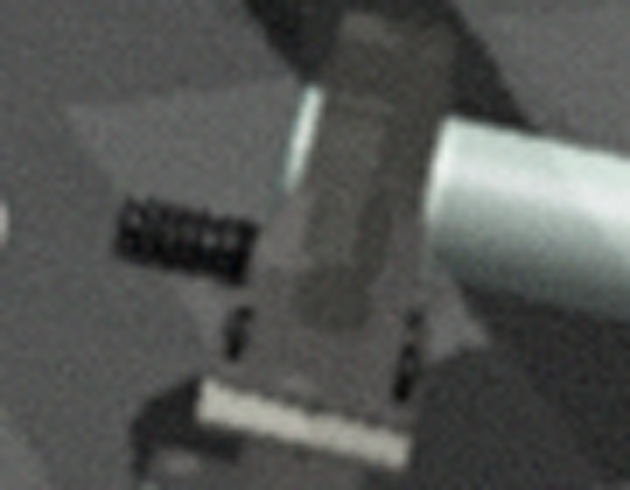

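```bash
python3 - <<'E'
from h import *
import pickle
crop('pics/w11.png','pics/w11d.png',270,110,330,170,10)
w=pickle.load(open('w11.pkl','rb'))
px=lambda c,r:((c+.5)/3.7-.5+220,(r+.5)/3.7-.5+90)
print('grip front',atz(w,px(270,150),.222),'ear top near edge',atz(w,px(270,190),.227),'ear far edge',atz(w,px(270,232),.227), 'pin axis rear',atz(w,px(269,40),.222))
E
```

```text
grip front [0.59116188 0.16203828 0.222     ] ear top near edge [0.59047962 0.17105811 0.227     ] ear far edge [0.59020064 0.18093568 0.227     ] pin axis rear [0.59212616 0.13680935 0.222     ]
```

View pics/w11d.png

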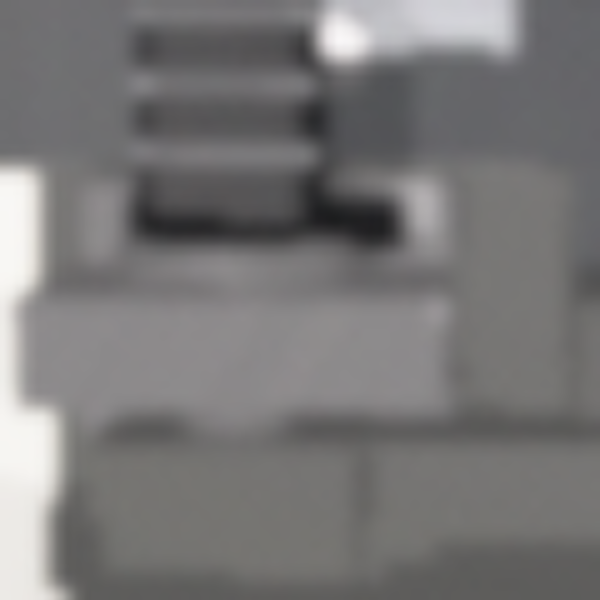

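```bash
python3 - <<'E'
from h import *
im=ctrl.camera('top')[:,:,::-1]; cv2.imwrite('pics/top12.png',im)
a=cv2.imread('pics/top0.png').astype(int); d=np.abs(im.astype(int)-a).max(2)
for n,(x,y) in dict(dowel=(373,183),oring=(398,235),flange=(272,254),wrench=(368,140),driver=(296,114),paste=(420,142)).items():
    print(n,(d[y-20:y+20,x-20:x+20]>40).sum())
st()
E
```

```text
dowel 6
oring 0
flange 0
wrench 0
driver 0
paste 0
t 26.0 p [0.5646 0.2144 0.5304] zhead -177.26 tilt [-0.001  -0.0006  0.    ] F [ 0.07  0.3  -0.47] M [ 0.09  0.02 -0.01] w 0.0766
```

```bash
python3 -c "
from h import *
print(ctrl.finish_job()); st()"
```

```text
the job is handed in; nothing more can be done
None
the job is handed in; nothing more can be done
```

The cap is seated on the saddle with its knuckle between the ears, and the hinge pin is pushed through all three bores and released. I handed the job in at about 26 s; it reports no verdict.

- **Cap:** I took the leftmost cap by its rib and lowered it over the tube end. It touched down at the expected height (flange z 0.4197 m), reading about 6 N vertically and 4 N sideways. I then released it. The wrist picture shows the knuckle between the ears, with the ears measured about 1 mm off the knuckle's axis.
- **Pin:** I took the pin by its grip from the rest block and fed it in 1 mm steps at bore height. It went through ear, knuckle and ear with no force above the noise of about 1 N, so I never needed to push the ears into line. The collar stopped within about 1 mm of where I expected, with force on the wrist rising to 8 N. I eased off and let go.
- **Last checks:**
  - The pictures show the collar against the near ear. I read 0 to 1 mm of gap, which is about as fine as the image resolves and inside the 2 mm allowed.
  - Fingers were clear and force was at noise.
  - The other bench items look unmoved in the top view; only 6 pixels changed, near the dowel.
- **Disagreements:** The cameras and the arm's own readings differed by 1 to 2 mm in places. The wrist view put the tube end about 2 mm off the saddle estimate, and the top view put the pin tip about 2.5 mm further forward than calculated. I settled the final positions by contact.

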